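# Close down the praline jig and hang up the lane guides

### The arm

A 7-joint arm with a two-finger parallel gripper is mounted at the origin on a cart in front of the work surface, level with it; the furniture and walls round the work are solid. World frame = base frame: x ahead of the robot, y to its left, z up, the work surface at z = 0. Lengths are in m, angles in rad, forces in N, time in s.
With the tool pointing down it reaches from about 0.4 to 0.875 m from the base axis. Payload 19.3 kg.
Tool frame: the origin (TCP) lies on the centre line of the jaws, within the pads' length; the fingertips stand 14 mm ahead of it and the grasp point (between the pads) lies 5 mm behind it; y points along the fingers, x is the direction in which the jaws open and shut, and the axes are right-handed (so a half turn about y gives the same grasp; the last joint's range is limited). The gripper opens to 85 mm and grips with 20 to 120 N. Pads are 22 mm wide; open, the fingers measure 114 mm over their backs; the gripper's body (76 mm by 85 mm) begins 54 mm behind the grasp point. The pads swing forward as they close: fully open they stand 13 mm farther back than shut.
Start: joints at [1.144, 0.521, -0.036, 1.599, 0.021, 1.021, -0.113], TCP at [0.218, -0.586, 0.245] pointing down, gripper open.
Joint ranges: [-2.91, 2.91], [-0.3, 2.13], [-1.5, 1.42], [0.17, 2.43], [-1.26, 4.41], [0.16, 1.93], [-2.52, 2.52]. Speed limits (rad/s): [1.89, 1.89, 2.39, 2.39, 3.01, 3.01, 3.01].

### API

Orientations are given as [roll, pitch, yaw] about the fixed x, y, z axes, in that order (R = Rz(yaw) Ry(pitch) Rx(roll)).
In Python, from workcell import monitor, grab_frame, workorder gives the robot as it stands.
- The arm moves only by the tool drive_tool, never from a script. Its argument "steps" is one flat list of numbers, 5 for each row, row after row: the finger opening in mm, from 0 to 85.4, then the shift along the world's x, y, z in mm, then the turn about the world's z in degrees. In form: [fingers, tx, ty, tz, twist, fingers, tx, ty, tz, twist, ...]. A call has exactly 5 rows; each row shifts and turns the commanded pose from where the row before left it; what a row does not reach is not made up. A row lasts 1/12 s, in which the tool goes at most 41.7 mm and 7.16 degrees, less where a joint would pass 70% of its speed; a pose out of reach is approached as far as the arm can. A call is refused whole if a number of a shift passes 41.7 or a number of a turn 7.16, either way. A call with a gripper value outside its range is refused whole. The fingers move at their own pace and stop on an object; "grip_force" is the grip in N (left out, the last holds). Time passes only in rows, so rows that do not move let the fingers close, or fill a call up. It gives the time, the measured TCP pose, the force and the opening at its end, in the units of the state.
- monitor.observe(): the state, without advancing time (a new reading comes with each control period).
- grab_frame(name): name is "side" or "top"; returns a dict with "frame" (384x512x3 uint8, red, green, blue), "vertical_fov" (degrees; the focal length in pixels is half the picture's height over the tangent of half this angle, whatever the lens; pixels are square), "cx", "cy" (the principal point, pixels), "k1" (the pictures are not rectified: a ray, as slopes to the right and down, at radius r is drawn at 1 + k1 r^2 times it, then the intrinsics apply), "xyz" and "orientation" of the camera in the world. Camera axes: x right, y down, z forward; pixel columns grow to the right and rows downward; lengths in m; the calibration is good to about 2 mm. A picture is of the moment at which its call begins. There is no depth.
- workorder.job_done(): hands the job in, once; it reports no verdict.
The state is a dict: "clock": time; "qpos": joint angles; "qd": joint speeds; "joint_efforts": joint torques, N m; "position": TCP position; "tool_rot": TCP orientation; "force": force on the tool from outside, world axes, zero at the start; "moment": the same for the moment, N m; "grip_width": finger opening in m.
Only numpy, scipy, OpenCV 4.12 (cv2) and the standard library are available. Lean on these libraries where they do the work, as an engineer would, in place of code of your own. Each camera call takes 0.05 s, during which the arm holds its last target. There are 200 camera calls.

### The job

Close down the praline jig: put the pralines left on the jig bed into the aluminium pan, then lower the cover plate over the two locating pins until it lies flush on the bed, then turn the latch fully over the cover. Also hang every lane guide astride the bar of the drying rack, one to a bay between the collars, and leave the other things where they are.

Things in the scene. Friction and masses are not known exactly. Their poses are not given: they have to be found in the camera images.
- jig: Fixed aluminium jig bed, a plate whose top is 15 mm above the table. Origin on the table under the centre of the cover's seat; the plate reaches x +-62 mm, y -70 to +110 mm; z up. Two upright steel locating pins, 10 mm diameter, 14 mm tall above the plate (the last 4 mm coned), at (x, y) = (+40, +45) and (-40, -45) mm.
- latch (a joint): Turn latch: a flat steel arm (44 x 14 mm, 9 to 15 mm above the jig plate, so 3 mm above a seated cover) on an upright pivot at jig (x, y) = (0, +83) mm; turns counter-clockwise from above as the value grows. 0: arm along jig -x, beside the seat (open); 1.571 (end stop): along jig -y, over the cover (closed). Stays where left; takes about 1 N at the post.
- latch_grip (a point): On the latch's upright black post (12 mm diameter, from 15 to 50 mm above the jig plate, 36 mm from the pivot), 36 mm above the jig plate's top: the height to pinch it from above.
- cover: Loose steel cover plate, 110 (x) x 120 (y) x 6 mm, 0.28 kg, flat on the table at the start. Origin at the centre of its underside, z up. Two through holes, 13 mm diameter, at (x, y) = (+40, +45) and (-40, -45) mm: it fits the pins either way round (half turn). Black grip bar upright in the middle, 12 mm (x) x 40 mm (y), from 6 to 35 mm above the underside; grip it across x.
- rack: Fixed grey drying rack: foot 70 (x) x 300 (y) x 10 mm, an upright at each end (118 mm high), and between them a horizontal round bar of 14 mm diameter along y, axis 105 mm above the table. Five black collars, 26 mm diameter, 5 mm thick, at y = -116, -58, 0, 58, 116 mm part it into four bays, 53 mm clear each. Origin on the table below the bar's middle.
- pan_in (a point): Centre of the inner floor (4 mm above the table) of the fixed shallow aluminium pan, 100 (x) x 120 (y) mm outside, 22 mm high, walls 4 mm; axes along its sides.
- bay0 (a point): Bar axis at the middle of bay 0 of the rack (rack y = 87 mm).
- bay1 (a point): Bar axis at the middle of bay 1 of the rack (rack y = 29 mm).
- bay2 (a point): Bar axis at the middle of bay 2 of the rack (rack y = -29 mm).
- bay3 (a point): Bar axis at the middle of bay 3 of the rack (rack y = -87 mm).
- guide0: Lane guide (loose, 80 g; 3 or 4 present): saddle of 4 mm sheet, open below, 52 mm across (x), 34 wide (y); legs 46 mm high, 44 apart inside; roof with its ridge along y; grip tab on the ridge, 10 (x) x 30 (y) mm, 60 to 92 mm above the feet: grip it across x. Starts on its feet. Weight low in the legs. Origin 51 mm above the feet: lies on the bar's axis when hung, y along the bar either way.
- guide1: Lane guide (loose, 80 g; 3 or 4 present): saddle of 4 mm sheet, open below, 52 mm across (x), 34 wide (y); legs 46 mm high, 44 apart inside; roof with its ridge along y; grip tab on the ridge, 10 (x) x 30 (y) mm, 60 to 92 mm above the feet: grip it across x. Starts on its feet. Weight low in the legs. Origin 51 mm above the feet: lies on the bar's axis when hung, y along the bar either way.
- guide2: Lane guide (loose, 80 g; 3 or 4 present): saddle of 4 mm sheet, open below, 52 mm across (x), 34 wide (y); legs 46 mm high, 44 apart inside; roof with its ridge along y; grip tab on the ridge, 10 (x) x 30 (y) mm, 60 to 92 mm above the feet: grip it across x. Starts on its feet. Weight low in the legs. Origin 51 mm above the feet: lies on the bar's axis when hung, y along the bar either way.
- guide3: Lane guide (loose, 80 g; 3 or 4 present): saddle of 4 mm sheet, open below, 52 mm across (x), 34 wide (y); legs 46 mm high, 44 apart inside; roof with its ridge along y; grip tab on the ridge, 10 (x) x 30 (y) mm, 60 to 92 mm above the feet: grip it across x. Starts on its feet. Weight low in the legs. Origin 51 mm above the feet: lies on the bar's axis when hung, y along the bar either way.
- praline_a: Loose chocolate praline, 31 (x) x 39 (y) x 16 mm, rounded block, 16 g; lies on the jig bed at the start (one or both are present). Origin at the centre of its underside; grip it across x.
- praline_b: Loose chocolate praline, 30 (x) x 37 (y) x 15 mm, rounded block, 16 g; lies on the jig bed at the start (one or both are present). Origin at the centre of its underside; grip it across x.
- timer: Bystander, loose: white round kitchen timer with a red dial, 59 mm diameter, 40 mm high. Leave it where it is.
- pastry_brush: Bystander, loose: flat pastry brush, 36 x 164 x 16 mm, long along y. Leave it where it is.
- palette_knife: Bystander, loose: palette knife with wooden handle, 19 x 238 x 18 mm, long along y. Leave it where it is.
- thermometer: Bystander, loose: white probe thermometer, 34 x 212 x 19 mm, long along y. Leave it where it is.

How it is judged:
On the way, in this order (a step that is already met when the one before it is completed fails the run):
1. every praline lies in the pan, released (x of praline_a in the frame of pan_in between -0.046 and 0.046 m and y of praline_a in the frame of pan_in between -0.056 and 0.056 m and z of praline_a in the frame of pan_in between -0.01 and 0.022 m and contact force between each of praline_a, praline_b and the fingers below 0.1 N and x of praline_b in the frame of pan_in between -0.046 and 0.046 m and y of praline_b in the frame of pan_in between -0.056 and 0.056 m and z of praline_b in the frame of pan_in between -0.01 and 0.022 m), for 0.2 s.
2. the cover lies flush on the jig over both pins, the latch still open (horizontal distance between cover and jig below 0.005 m and z of cover in the frame of jig below 0.0175 m and angle between cover's own z axis and vertical below 0.04 rad and angle between the y axis of cover and the y axis of jig, either way round below 0.06 rad and contact force between cover and the fingers below 0.1 N and value of joint latch below 1 rad), for 0.2 s.
3. the latch is turned fully over the flush cover (horizontal distance between cover and jig below 0.005 m and z of cover in the frame of jig below 0.0175 m and angle between cover's own z axis and vertical below 0.04 rad and angle between the y axis of cover and the y axis of jig, either way round below 0.06 rad and value of joint latch above 1.4 rad), for 0.2 s.
At the end, for the whole second after the job is handed in: Every praline is in the pan; the cover is flush on the jig (2.5 mm in height, 5 mm off centre, 0.06 rad); the latch is past 1.40 rad; every guide hangs still on the bar, its origin within 14 mm of a bay's middle, upright within 0.4 rad and along the bar within 0.25 rad (all of step 3 and x of praline_a in the frame of pan_in between -0.046 and 0.046 m and y of praline_a in the frame of pan_in between -0.056 and 0.056 m and z of praline_a in the frame of pan_in between -0.01 and 0.022 m and x of praline_b in the frame of pan_in between -0.046 and 0.046 m and y of praline_b in the frame of pan_in between -0.056 and 0.056 m and z of praline_b in the frame of pan_in between -0.01 and 0.022 m and (distance between guide0 and bay0 below 0.014 m or distance between guide0 and bay1 below 0.014 m or distance between guide0 and bay2 below 0.014 m or distance between guide0 and bay3 below 0.014 m) and angle between each of guide0, guide1, guide2, guide3's own z axis and vertical below 0.4 rad and angle between the y axis of each of guide0, guide1, guide2, guide3 and the y axis of rack, either way round below 0.25 rad and linear speed of each of guide0, guide1, guide2, guide3 below 0.03 m/s and (distance between guide1 and bay0 below 0.014 m or distance between guide1 and bay1 below 0.014 m or distance between guide1 and bay2 below 0.014 m or distance between guide1 and bay3 below 0.014 m) and (distance between guide2 and bay0 below 0.014 m or distance between guide2 and bay1 below 0.014 m or distance between guide2 and bay2 below 0.014 m or distance between guide2 and bay3 below 0.014 m) and (distance between guide3 and bay0 below 0.014 m or distance between guide3 and bay1 below 0.014 m or distance between guide3 and bay2 below 0.014 m or distance between guide3 and bay3 below 0.014 m) and linear speed of cover below 0.02 m/s); the robot touches nothing.
It fails at once if the timer is moved more than 40 mm (distance of timer from where it was at the start of the episode above 0.04 m).
It fails at once if the pastry brush is moved more than 40 mm (distance of pastry_brush from where it was at the start of the episode above 0.04 m).
It fails at once if the palette knife is moved more than 40 mm (distance of palette_knife from where it was at the start of the episode above 0.04 m).
It fails at once if the thermometer is moved more than 40 mm (distance of thermometer from where it was at the start of the episode above 0.04 m).
Of guide0, guide1, guide2, guide3 only 3 to 4 are there at a start; the rules pass over those that are not, and their reading is None.
Of praline_a, praline_b only 1 to 2 are there at a start; the rules pass over those that are not, and their reading is None.
At some moment in a run one of cover, praline_a, praline_b may be knocked a few centimetres aside while the robot is not near it.
It also fails if it takes over 210 s, if anything falls off the work surface, if the arm or the gripper's body presses on something with over 40 N, if the wrist force passes 120 N, or if a joint passes its speed limit or range.

## Working session

There is one attempt and no reset: what is moved stays moved. The work goes in short steps, Python scripts to look and compute and a tool call to move; the robot and the scene stay as the last step left them, time stands still between calls to the robot, and variables do not carry over. Pictures are saved under pics/ and viewed, about 12 in all and at most 16, crops included, and the job is handed in when it is done.

Besides the shell and the picture viewer there is one more tool, called after "Call:" as a command line: name --argument value ..., lists and objects as JSON in quotes. drive_tool: Moves the arm, as the interface text tells. Its arguments: {"type":"object","properties":{"steps":{"type":"array"},"grip_force":{"type":"number"}},"required":["steps"]}

```bash
mkdir -p pics; cat > h.py <<'E'
import numpy as np,cv2,json
from scipy.spatial.transform import Rotation as R
from workcell import monitor,grab_frame,workorder
def snap(name,fn):
    d=grab_frame(name); im=d.pop("frame"); cv2.imwrite(f"pics/{fn}.png",cv2.cvtColor(np.asarray(im),cv2.COLOR_RGB2BGR))
    json.dump({k:(np.asarray(v).tolist()) for k,v in d.items()},open(f"pics/{fn}.json","w")); return im,d
def cal(fn): return json.load(open(f"pics/{fn}.json"))
def rot(d):
    o=np.asarray(d["orientation"]); return o if o.shape==(3,3) else R.from_euler("xyz",o).as_matrix() if o.size==3 else R.from_quat(o).as_matrix()
def KD(d):
    f=192/np.tan(np.radians(d["vertical_fov"])/2); return np.array([[f,0,d["cx"]],[0,f,d["cy"]],[0,0,1.]]),np.array([d["k1"],0,0,0,0.])
def w(fn,px,z):
    """pixels -> world points on plane z (m)"""
    d=cal(fn);K,D=KD(d);n=cv2.undistortPoints(np.array(px,float).reshape(-1,1,2),K,D)[:,0]
    r=np.c_[n,np.ones(len(n))]@rot(d).T; c=np.array(d["xyz"]); return c+r*((np.asarray(z)-c[2])/r[:,2]).reshape(-1,1)
def p(fn,X):
    d=cal(fn);K,D=KD(d);Rm=rot(d).T;return cv2.projectPoints(np.array(X,float).reshape(-1,1,3),cv2.Rodrigues(Rm)[0],-Rm@np.array(d["xyz"]),K,D)[0][:,0]
def crop(fn,x0,y0,x1,y1,s,out):
    im=cv2.imread(f"pics/{fn}.png")[y0:y1,x0:x1]; im=cv2.resize(im,None,fx=s,fy=s,interpolation=cv2.INTER_CUBIC)
    for x in range((x0//20+1)*20,x1,20):
        cv2.line(im,((x-x0)*s,0),((x-x0)*s,6),(0,0,255),1); cv2.putText(im,str(x),((x-x0)*s-8,16),0,.35,(0,0,255),1)
    for y in range((y0//20+1)*20,y1,20):
        cv2.line(im,(0,(y-y0)*s),(6,(y-y0)*s),(0,0,255),1); cv2.putText(im,str(y),(8,(y-y0)*s+4),0,.35,(0,0,255),1)
    cv2.imwrite(f"pics/{out}.png",im)
E
python3 - <<'E'
from h import *
print(monitor.observe())
for n in("top","side"):
    im,d=snap(n,n+"0");print(n,d)
a=cv2.imread("pics/top0.png");b=cv2.imread("pics/side0.png")
crop("top0",0,0,512,384,1,"t0"); 
cv2.imwrite("pics/v1.png",cv2.resize(a,(800,600),interpolation=cv2.INTER_CUBIC));cv2.imwrite("pics/v2.png",cv2.resize(b,(800,600),interpolation=cv2.INTER_CUBIC))
E
```

```text
{'clock': 0.0, 'qpos': array([ 1.14378549,  0.52202791, -0.03634687,  1.59996559,  0.02116209,
        1.02112219, -0.11280308]), 'qd': array([-0.00096967, -0.00113109, -0.0006656 , -0.00064286,  0.00022316,
       -0.00154728,  0.00109014]), 'joint_efforts': array([ 1.67228376e-03, -9.27088308e+01,  1.98062003e+00, -3.69914997e+01,
        1.78779551e-02,  8.36724008e-03, -6.36904451e-05]), 'position': array([ 0.21818307, -0.58534737,  0.24473203]), 'tool_rot': array([-1.57083573e+00,  1.13947043e-03, -1.21400228e+00]), 'force': array([-0.19902378, -0.68637295,  0.64952221]), 'moment': array([-0.0120499 ,  0.00789008,  0.00070123]), 'grip_width': 0.08564141074560337}
top {'vertical_fov': 53.60276733912138, 'cx': 255.3225841755899, 'cy': 191.75534709461473, 'k1': -0.09148861660409689, 'xyz': array([0.33848674, 0.01374311, 1.46704393]), 'orientation': array([-2.99964799,  0.01412648, -1.56850405])}
side {'vertical_fov': 56.90961367232876, 'cx': 255.68463973880435, 'cy': 193.2280539596019, 'k1': 0.0032073715547661272, 'xyz': array([0.05804753, 0.78295444, 0.68151712]), 'orientation': array([-2.13573579, -0.02382841, -2.5534013 ])}
```

View pics/v1.png

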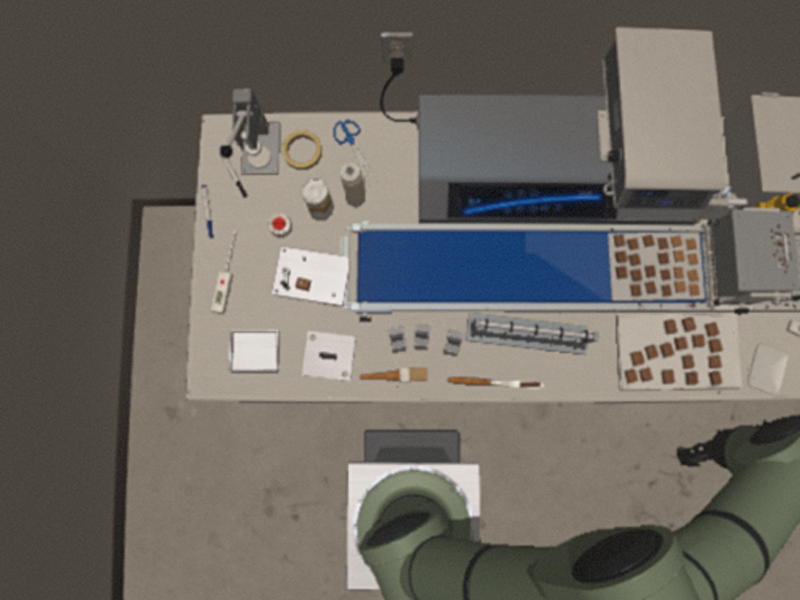

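View pics/v2.png

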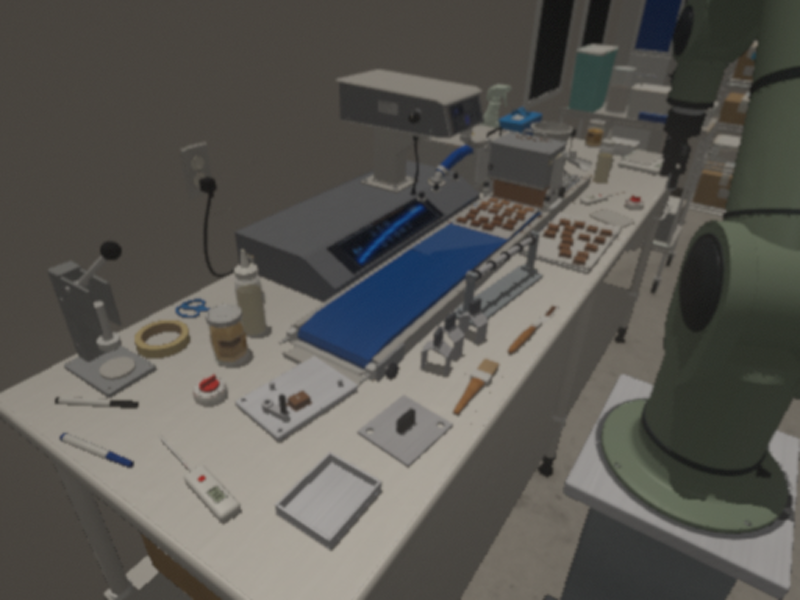

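```bash
python3 - <<'E'
from h import *
crop("top0",130,145,290,265,5,"v3");crop("side0",140,180,340,330,4,"v4")
E
```

```text
(no output)
```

View pics/v3.png

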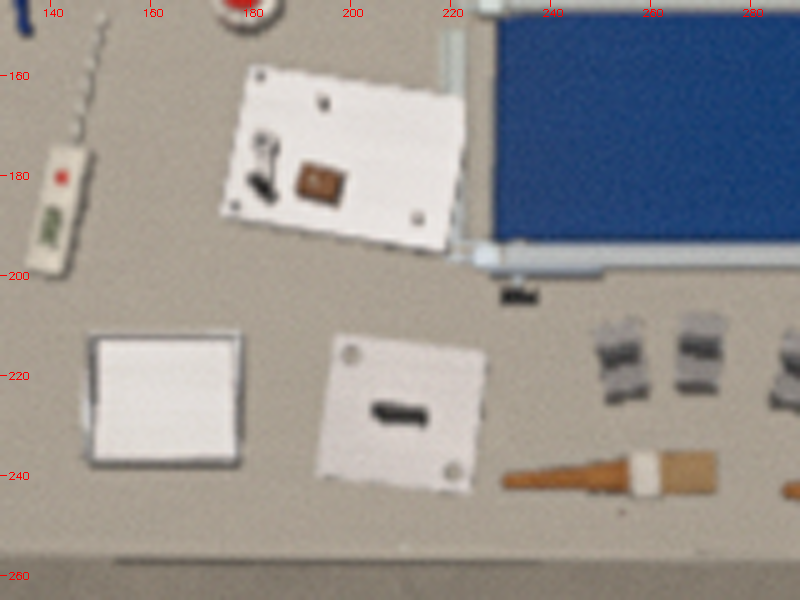

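View pics/v4.png

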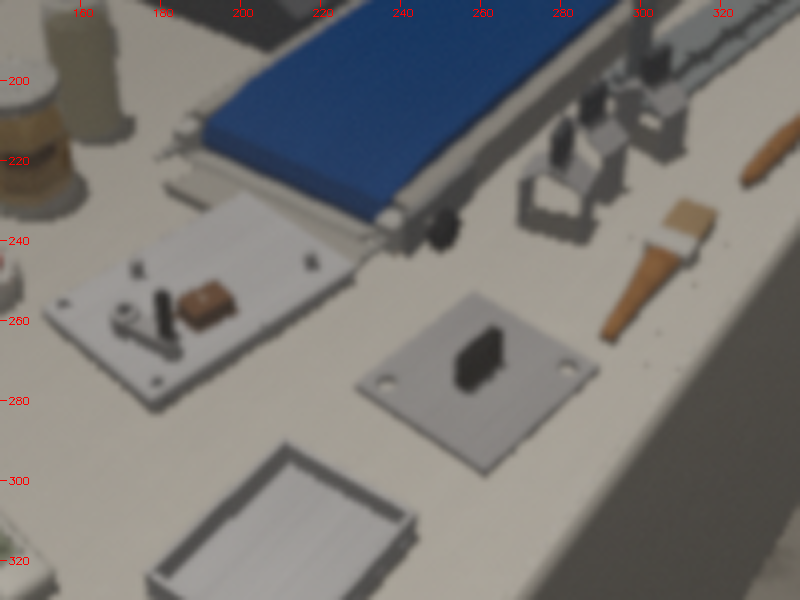

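```bash
python3 - <<'E'
from h import *
crop("top0",240,195,390,250,5,"a");crop("side0",262,150,362,235,4,"b")
a=cv2.imread("pics/a.png");b=cv2.imread("pics/b.png")
c=np.zeros((a.shape[0]+b.shape[0],max(a.shape[1],b.shape[1]),3),np.uint8);c[:a.shape[0],:a.shape[1]]=a;c[a.shape[0]:,:b.shape[1]]=b
print(c.shape);cv2.imwrite("pics/v5.png",c)
from scipy.optimize import least_squares
def fit(name,pts,obs,x0):
    pts=np.array(pts,float)
    def X(q):c,s=np.cos(q[2]),np.sin(q[2]);return np.c_[q[0]+c*pts[:,0]-s*pts[:,1],q[1]+s*pts[:,0]+c*pts[:,1],pts[:,2]]
    def res(q):
        r=[]
        for fn,o in obs.items():
            i=[k for k,v in enumerate(o) if v];r.append((p(fn,X(q)[i])-np.array([o[k] for k in i])).ravel())
        return np.concatenate(r)
    s=least_squares(res,x0,loss="soft_l1");print(name,s.x.round(4),np.degrees(s.x[2]).round(2));print(res(s.x).reshape(-1,2).round(1).tolist())
fit("jig",[(.062,.11,.015),(.062,-.07,.015),(-.062,-.07,.015),(-.062,.11,.015),(.04,.045,.029),(-.04,-.045,.029)],
 {"top0":[(180,158.5),(222.5,164),(219,194.5),(174.5,187),(194.8,165.3),(213.5,188.3)],
  "side0":[(150.5,258.7),(202.5,228),(229,246.2),(178.2,280.5),(174.2,245.5),(218,243)]},[.6,.2,0])
fit("cover",[(.055,.06,.006),(.055,-.06,.006),(-.055,-.06,.006),(-.055,.06,.006),(.04,.045,.006),(-.04,-.045,.006),(0,0,.035)],
 {"top0":[(197,212),(227.5,215),(224,243.5),(193.5,240),(200,216),(220.5,239),(210,227)],
  "side0":[(229,276.5),(259,253),(289.5,272.5),(261,298.5),(236.5,275.5),(282,272),None]},[.45,.15,0])
fit("pan",[(.05,.06,.022),(.05,-.06,.022),(-.05,-.06,.022),(-.05,.06,.022)],
 {"top0":[(148,212),(178,211.3),(178,238),(148,238)],"side0":[(177.5,325.5),(211,291.5),(243,309.5),None]},[.45,.3,0])
print("praline",w("top0",[(194,181.5)],.031),w("side0",[(191,255)],.023))
E
```

```text
(615, 750, 3)
jig [ 0.6037  0.2352 -0.148 ] -8.48
[[-0.8, -0.8], [1.6, 0.2], [-0.0, 0.8], [-1.0, 1.5], [-1.1, -0.6], [-0.4, -0.0], [-0.3, -1.7], [-1.2, -0.6], [1.0, -0.1], [0.4, -0.1], [0.1, -0.2], [0.0, -0.0]]
cover [ 0.4085  0.2088 -0.1181] -6.77
[[-0.3, -0.6], [-0.2, 0.2], [-0.4, 0.2], [-0.8, -0.2], [-0.1, -0.3], [-0.3, 0.3], [-1.0, 0.1], [-0.2, -0.5], [-0.5, -0.3], [0.8, -1.0], [0.4, -0.4], [0.5, 0.1], [0.4, -0.2]]
pan [0.4162 0.3931 0.0297] 1.7
[[-1.6, 0.4], [-0.8, 0.3], [-0.8, -0.2], [-1.8, 0.4], [-0.6, -0.6], [0.1, -1.9], [2.6, -1.7]]
praline [[0.58350161 0.27072649 0.031     ]] [[0.59037279 0.27205572 0.023     ]]
```

View pics/v5.png

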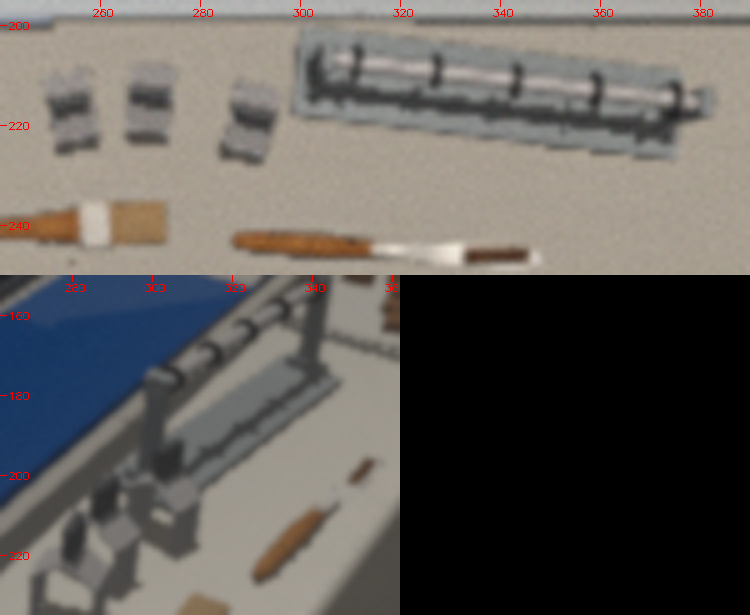

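```bash
cat >> h.py <<'E'
from scipy.optimize import least_squares
def fit(name,pts,obs,x0):
    pts=np.array(pts,float)
    def X(q):c,s=np.cos(q[2]),np.sin(q[2]);return np.c_[q[0]+c*pts[:,0]-s*pts[:,1],q[1]+s*pts[:,0]+c*pts[:,1],pts[:,2]]
    def res(q):
        r=[]
        for fn,o in obs.items():
            i=[k for k,v in enumerate(o) if v];r.append((p(fn,X(q)[i])-np.array([o[k] for k in i])).ravel())
        return np.concatenate(r)
    s=least_squares(res,x0,loss="soft_l1");print(name,s.x.round(4),np.degrees(s.x[2]).round(2));print(res(s.x).reshape(-1,2).round(1).tolist())
E
python3 - <<'E'
from h import *
G=[(-.026,.017,0),(-.026,-.017,0),(.026,.017,.046),(.026,-.017,.046),(-.005,0,.076)]
fit("A",G,{"top0":[(251.2,225.5),(259.8,224),(249,210),(258,208),(253.5,216)],"side0":[None]*4+[(280.7,215)]},[.45,0,0])
fit("B",G,{"top0":[(265,223.3),(273.5,223.3),(266.3,207.8),(274.5,207.8),(269.5,215.5)],"side0":[None]*4+[(288.3,205.5)]},[.45,-.06,0])
fit("C",G,{"top0":[(284,226),(292.5,227.3),(287.5,206.5),(295,208),(291,218)],"side0":[None]*4+[(304,196.7)]},[.45,-.12,0])
Rk=[(0,y,.105) for y in (.116,.058,0,-.058,-.116)]+[(.035,.15,.01),(.035,-.15,.01),(-.035,-.15,.01),(-.035,.15,.01)]
S=lambda x,y:(262+x/4,150+(y-275)/4)
fit("R",Rk,{"top0":[(311.3,207.7),(327.5,209),(343.2,211),(359,213),(374.8,214.5),(299.8,201),None,(375,226.5),(298.5,217.5)],
 "side0":[S(172,377),S(210,355),S(246,331),S(280,310),None,None,None,None,None]},[.45,-.3,0])
E
```

```text
A [0.4506 0.0382 0.1416] 8.11
[[-0.2, -1.5], [-0.1, -1.2], [-0.2, -0.4], [-0.3, 0.3], [0.8, 0.5], [1.4, 0.9]]
B [ 0.4546 -0.0201 -0.0498] -2.85
[[-0.2, -1.1], [0.1, -0.6], [-0.7, -0.2], [0.1, 0.3], [0.4, -0.1], [2.1, 0.9]]
C [ 0.4462 -0.0963 -0.1411] -8.08
[[-0.0, -2.1], [0.2, -2.1], [-0.9, 3.0], [0.6, 2.8], [-0.4, -0.3], [0.3, -0.5]]
R [ 0.4635 -0.2827 -0.1141] -6.54
[[-0.2, -0.4], [-0.4, 0.1], [-0.2, -0.1], [-0.0, -0.3], [0.0, 0.0], [0.2, -1.2], [0.5, 0.1], [-0.4, 0.3], [0.5, 0.5], [0.4, -0.2], [0.2, -0.0], [0.0, -0.2]]
```

Call:
drive_tool --steps '[60, 15, 33, 0, 6.8, 60, 15, 33, 0, 6.8, 60, 15, 33, 0, 6.8, 60, 15, 33, 0, 6.8, 60, 15, 33, 0, 6.8]' --grip_force 40

```text
clock: 0.52
position: [0.2935, -0.4189, 0.2451]
tool_rot: [-1.571, 0.0, -0.615]
force: [0.8, -0.1, -0.2]
grip_width: 0.0602
```

Call:
drive_tool --steps '[60, 15, 33, 0, 6.8, 60, 15, 33, 0, 6.8, 60, 15, 33, 0, 6.8, 60, 15, 33, 0, 6.8, 60, 15, 33, -20, 0]'

```text
clock: 0.93
position: [0.3698, -0.2548, 0.2274]
tool_rot: [-1.573, -0.004, -0.137]
force: [1.5, -1.7, -0.0]
grip_width: 0.0597
```

Call:
drive_tool --steps '[60, 15, 33, -20, 0, 60, 15, 33, -20, 0, 60, 16, 31, -20, 0, 60, 16, 31, -20, 0, 60, 16, 31, -20, 0]'

```text
clock: 1.35
position: [0.4465, -0.0951, 0.1243]
tool_rot: [-1.571, 0.0, -0.146]
force: [1.3, -2.0, 0.0]
grip_width: 0.0597
```

```bash
python3 - <<'E'
from h import *
s=monitor.observe();print(s["clock"],s["position"],s["tool_rot"],s["force"])
snap("top","top1");snap("side","side1")
crop("top1",230,180,330,250,5,"a");crop("side1",255,150,355,235,4,"b")
a=cv2.imread("pics/a.png");b=cv2.imread("pics/b.png")
c=np.zeros((600,max(a.shape[1],b.shape[1]),3),np.uint8)
crop("top1",240,195,310,235,6,"a");a=cv2.imread("pics/a.png")
c=np.zeros((a.shape[0]+b.shape[0],500,3),np.uint8);c[:a.shape[0],:a.shape[1]]=a;c[a.shape[0]:,:b.shape[1]]=b
cv2.imwrite("pics/v6.png",c)
E
```

```text
1.35 [ 0.4465443  -0.09507144  0.12429854] [-1.57070782e+00  1.26037943e-04 -1.46250704e-01] [ 1.2807585  -1.99170453  0.03714635]
```

View pics/v6.png

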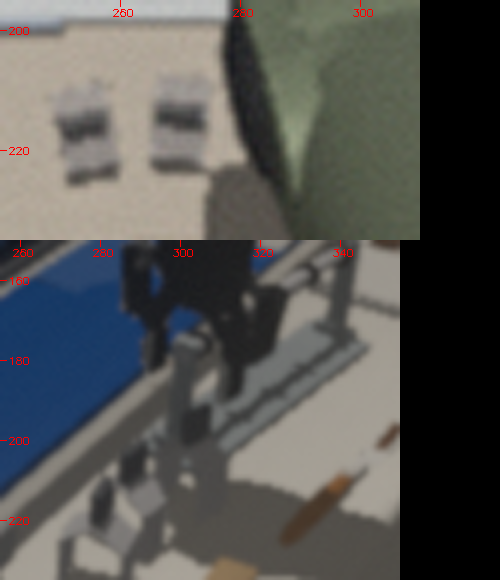

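Call:
drive_tool --steps '[60, 0, 0, -23, 0, 60, 0, 0, -22, 0, 60, 0, 0, 0, 0, 4, 0, 0, 0, 0, 4, 0, 0, 0, 0]'

```text
clock: 1.87
position: [0.4465, -0.0969, 0.0812]
tool_rot: [-1.571, -0.0, -0.146]
force: [-0.7, -0.5, 0.1]
grip_width: 0.0371
```

Call:
drive_tool --steps '[4, 0, 0, 0, 0, 4, 0, 0, 0, 0, 4, 0, 0, 0, 0, 4, 0, 0, 0, 0, 4, 0, 0, 0, 0]'

```text
clock: 2.28
position: [0.4464, -0.0967, 0.0806]
tool_rot: [-1.571, -0.0, -0.146]
force: [0.0, -0.3, 0.9]
grip_width: 0.0092
```

Call:
drive_tool --steps '[4, 0, 0, 15, 0, 4, 0, 0, 30, 0, 4, 0, 0, 40, 0, 4, 0, 0, 30, 0, 4, 0, 0, 15, 0]'

```text
clock: 2.7
position: [0.4471, -0.0966, 0.2138]
tool_rot: [-1.571, -0.004, -0.146]
force: [1.4, 0.3, -0.8]
grip_width: 0.0096
```

```bash
python3 - <<'E'
from h import *
s=monitor.observe();print(s["clock"],s["position"],s["tool_rot"],s["force"],s["grip_width"])
snap("side","side2")
crop("side2",250,120,350,220,6,"v7")
print(p("side2",[s["position"]]))
for y in (.087,.029,-.029,-.087):
    a=-.1141;print(.4635-np.sin(a)*y,-.2827+np.cos(a)*y)
E
```

```text
2.7 [ 0.44714238 -0.09662003  0.21376885] [-1.57094298 -0.00362812 -0.14584745] [ 1.38514414  0.33886769 -0.7740414 ] 0.009551659618615376
[[307.2224261  156.52070189]]
0.47340517504603835 -0.19626570410243782
0.4668017250153461 -0.25388856803414594
0.46019827498465393 -0.31151143196585407
0.4535948249539617 -0.3691342958975622
```

View pics/v7.png

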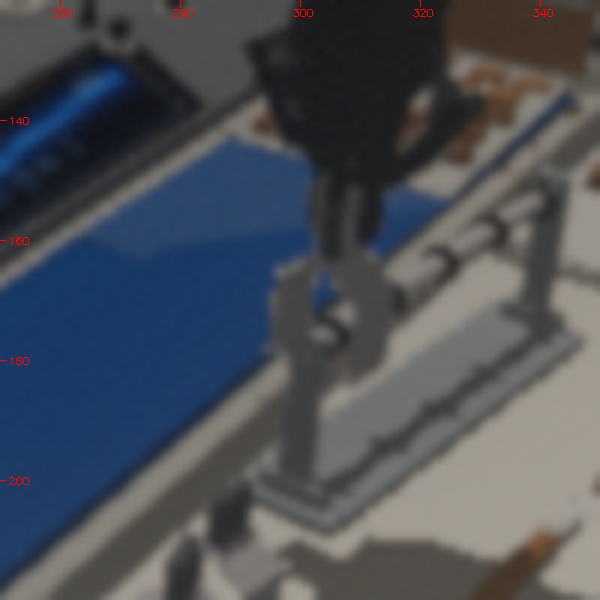

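Call:
drive_tool --steps '[4, 1, -34, 3, 1.8, 4, 1, -34, 2, 0, 4, 1, -34, 0, 0, 4, 1, -34, 0, 0, 4, 1, -34, 0, 0]'

```text
clock: 3.17
position: [0.4509, -0.2683, 0.2152]
tool_rot: [-1.571, 0.0, -0.114]
force: [0.5, -0.5, -0.5]
grip_width: 0.0093
```

Call:
drive_tool --steps '[4, 1, -34, 0, 0, 4, 0, -34, 0, 0, 4, 0, -34, 0, 0, 4, 0, 0, 0, 0, 4, 0, 0, 0, 0]'

```text
clock: 3.58
position: [0.4515, -0.3701, 0.2145]
tool_rot: [-1.57, 0.001, -0.117]
force: [0.2, 0.1, -0.7]
grip_width: 0.0093
```

```bash
python3 - <<'E'
from h import *
s=monitor.observe();print(s["clock"],s["position"],s["tool_rot"],s["force"],s["grip_width"])
E
```

```text
3.5833 [ 0.45145578 -0.37012851  0.21447034] [-1.57043010e+00  9.05662996e-04 -1.17316269e-01] [ 0.24320313  0.051247   -0.65958665] 0.009256565528468434
```

Call:
drive_tool --steps '[4, 2, 1, -15, 0, 4, 0, 0, -30, 0, 4, 0, 0, -20, 0, 4, 0, 0, -10, 0, 4, 0, 0, 0, 0]'

```text
clock: 4.0
position: [0.4537, -0.3661, 0.1384]
tool_rot: [-1.569, 0.003, -0.113]
force: [0.5, -0.0, -0.4]
grip_width: 0.0092
```

```bash
python3 - <<'E'
from h import *
s=monitor.observe();print(s["clock"],s["position"],s["tool_rot"],s["force"],s["grip_width"])
snap("side","side3")
crop("side3",280,130,360,205,8,"v8")
E
```

```text
4.0 [ 0.45369079 -0.366126    0.13843321] [-1.56877048  0.00280903 -0.11325557] [ 0.45813619 -0.01121809 -0.35055974] 0.009237239970405556
```

View pics/v8.png

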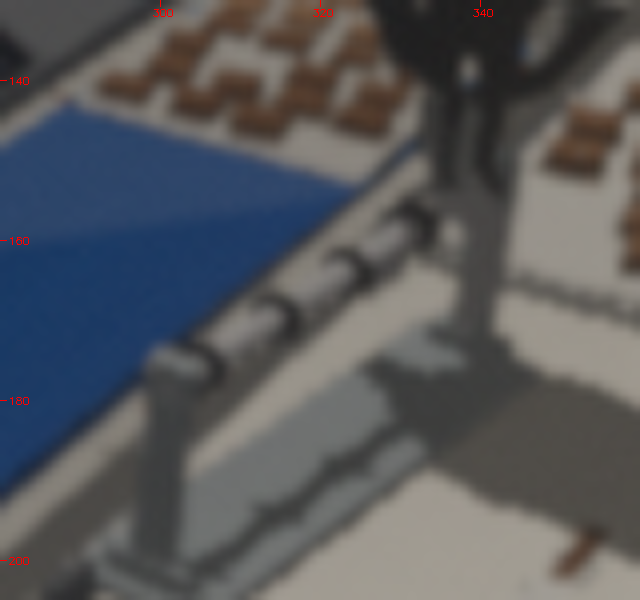

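Call:
drive_tool --steps '[4, 0, -2, -3, 0, 4, 0, 0, 0, 0, 30, 0, 0, 0, 0, 30, 0, 0, 0, 0, 30, 0, 0, 0, 0]'

```text
clock: 4.47
position: [0.4545, -0.3698, 0.1379]
tool_rot: [-1.571, -0.001, -0.115]
force: [0.1, 0.0, -0.3]
grip_width: 0.03
```

Call:
drive_tool --steps '[40, 0, 0, 0, 0, 40, 0, 0, 20, 0, 40, 0, 0, 35, 0, 40, 0, 30, 30, 0, 40, 0, 41, 10, 0]'

```text
clock: 4.88
position: [0.4549, -0.3019, 0.2351]
tool_rot: [-1.573, -0.004, -0.119]
force: [1.7, 0.8, 1.5]
grip_width: 0.0399
```

Call:
drive_tool --steps '[60, 0, 41, 0, 0, 60, 0, 41, 0, 0, 60, 0, 41, 0, 0, 60, 0, 41, 0, 0, 60, 0, 41, 0, 3.7]'

```text
clock: 5.3
position: [0.4539, -0.0929, 0.232]
tool_rot: [-1.571, -0.001, -0.051]
force: [1.5, -0.4, -0.1]
grip_width: 0.0602
```

Call:
drive_tool --steps '[60, 0, 41, -30, 0, 60, 0, 30, -30, 0, 60, 0, 0, 0, 0, 60, 0, 0, 0, 0, 60, 0, 0, 0, 0]'

```text
clock: 5.72
position: [0.4544, -0.032, 0.1779]
tool_rot: [-1.571, 0.0, -0.05]
force: [0.5, -0.7, 0.4]
grip_width: 0.0599
```

```bash
python3 - <<'E'
from h import *
s=monitor.observe();print(s["clock"],s["position"],s["tool_rot"],s["force"],s["grip_width"])
snap("side","side4");snap("top","top4")
crop("side4",262,130,362,225,6,"v9")
print(p("side4",[s["position"],[.4546,-.0201,.092]]))
E
```

```text
5.7167 [ 0.45444918 -0.03203093  0.17785582] [-1.57105185e+00  3.44237703e-05 -4.98890190e-02] [ 0.46517655 -0.70588736  0.3500396 ] 0.05985480396256475
[[293.66955034 174.99087672]
 [289.41423356 201.40641989]]
```

View pics/v9.png

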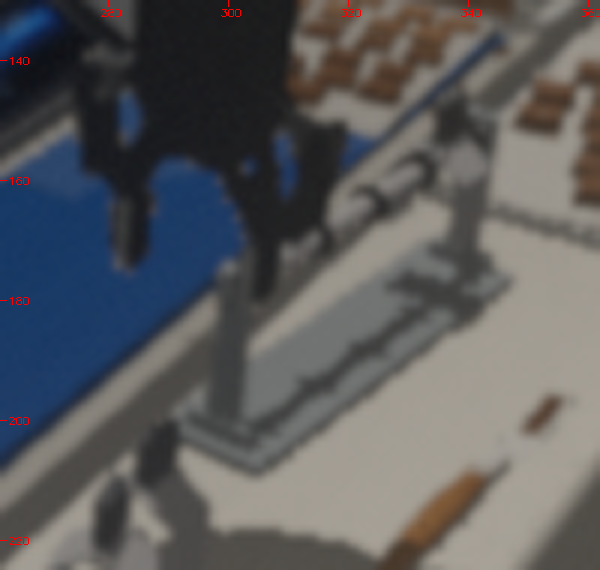

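Call:
drive_tool --steps '[60, 1, 13, -30, 0, 60, 0, 0, -30, 0, 60, 0, 0, -25, 0, 60, 0, 0, -12, 0, 60, 0, 0, 0, 0]'

```text
clock: 6.23
position: [0.4545, -0.0196, 0.079]
tool_rot: [-1.571, 0.003, -0.051]
force: [-0.4, 0.3, -0.1]
grip_width: 0.0601
```

Call:
drive_tool --steps '[4, 0, 0, 0, 0, 4, 0, 0, 0, 0, 4, 0, 0, 0, 0, 4, 0, 0, 0, 0, 4, 0, 0, 0, 0]'

```text
clock: 6.65
position: [0.4557, -0.0188, 0.0813]
tool_rot: [-1.571, -0.001, -0.05]
force: [1.9, -0.5, 5.4]
grip_width: 0.0092
```

Call:
drive_tool --steps '[4, 0, 0, 0, 0, 4, 0, 0, 0, 0, 4, 0, 0, 0, 0, 4, 0, 0, 20, 0, 4, 0, 0, 30, 0]'

```text
clock: 7.07
position: [0.454, -0.0184, 0.1297]
tool_rot: [-1.571, 0.004, -0.049]
force: [0.7, 0.2, -0.7]
grip_width: 0.009
```

Call:
drive_tool --steps '[4, 0, 0, 40, 0, 4, 0, 0, 30, 0, 4, 0, 0, 15, -3.7, 4, 0, 0, 0, 0, 4, 0, 0, 0, 0]'

```text
clock: 7.48
position: [0.4555, -0.0188, 0.2161]
tool_rot: [-1.571, -0.002, -0.114]
force: [-0.2, -0.3, -2.1]
grip_width: 0.0092
```

Call:
drive_tool --steps '[4, 1, -32, 0, 0, 4, 1, -32, 0, 0, 4, 1, -32, 0, 0, 4, 1, -33, 0, 0, 4, 1, -33, 0, 0]'

```text
clock: 7.9
position: [0.4594, -0.1819, 0.2142]
tool_rot: [-1.57, 0.002, -0.113]
force: [1.0, -0.5, -1.4]
grip_width: 0.0091
```

Call:
drive_tool --steps '[4, 0, -33, 0, 0, 4, 0, -33, 0, 0, 4, 0, -33, 0, 0, 4, 0, -32, 0, 0, 4, 0, 0, 0, 0]'

```text
clock: 8.32
position: [0.4584, -0.3175, 0.2136]
tool_rot: [-1.572, 0.002, -0.119]
force: [-0.2, -0.1, -0.9]
grip_width: 0.0092
```

Call:
drive_tool --steps '[4, 0, 0, 0, 0, 4, 0, 0, 0, 0, 4, 0, 0, 0, 0, 4, 0, 0, 0, 0, 4, 0, 0, 0, 0]'

```text
clock: 8.73
position: [0.4605, -0.3109, 0.2155]
tool_rot: [-1.571, 0.0, -0.113]
force: [-0.1, 0.1, -0.9]
grip_width: 0.0094
```

Settled above bay 2. Lower, release, retreat to guide A (0.4506, 0.038, yaw 8°).

Call:
drive_tool --steps '[4, 0, 0, -20, 0, 4, 0, 0, -30, 0, 4, 0, 0, -20, 0, 4, 0, 0, -9, 0, 4, 0, 0, 0, 0]'

```text
clock: 9.15
position: [0.461, -0.3111, 0.136]
tool_rot: [-1.571, -0.001, -0.113]
force: [0.1, -0.3, -0.8]
grip_width: 0.0092
```

Call:
drive_tool --steps '[4, 0, 0, 0, 0, 30, 0, 0, 0, 0, 30, 0, 0, 0, 0, 30, 0, 0, 0, 0, 40, 0, 0, 0, 0]'

```text
clock: 9.57
position: [0.4603, -0.3117, 0.1369]
tool_rot: [-1.571, -0.0, -0.114]
force: [0.1, 1.3, 0.1]
grip_width: 0.0393
```

Call:
drive_tool --steps '[40, 0, 0, 20, 0, 40, 0, 0, 35, 0, 40, 0, 0, 35, 0, 40, 0, 20, 5, 0, 40, 0, 41, 0, 0]'

```text
clock: 9.98
position: [0.4607, -0.2541, 0.2338]
tool_rot: [-1.574, -0.004, -0.12]
force: [1.6, -0.2, -1.6]
grip_width: 0.0402
```

Call:
drive_tool --steps '[60, 0, 41, 0, 0, 60, 0, 41, 0, 0, 60, 0, 41, 0, 3.6, 60, 0, 41, 0, 5.5, 60, 0, 41, 0, 5.5]'

```text
clock: 10.4
position: [0.4599, -0.0438, 0.232]
tool_rot: [-1.571, -0.001, 0.145]
force: [1.0, -0.1, -0.3]
grip_width: 0.0598
```

Call:
drive_tool --steps '[60, -5, 41, 0, 0, 60, -5, 30, -30, 0, 60, 0, 10, -25, 0, 60, 0, 0, 0, 0, 60, 0, 0, 0, 0]'

```text
clock: 10.82
position: [0.45, 0.0348, 0.1771]
tool_rot: [-1.571, 0.002, 0.142]
force: [0.6, -1.0, 1.3]
grip_width: 0.06
```

```bash
python3 - <<'E'
from h import *
s=monitor.observe();print(s["clock"],s["position"],s["tool_rot"],s["force"],s["grip_width"])
snap("side","side5");snap("top","top5")
a=cv2.imread("pics/side5.png")
crop("side5",250,130,360,240,5,"v10")
print(p("side5",[s["position"],[.4506,.0382,.092]]))
E
```

```text
10.8167 [0.44996341 0.03483443 0.17705827] [-1.57066052  0.00192265  0.14190207] [ 0.61504074 -0.98319605  1.26223457] 0.059957906511868504
[[283.50912587 185.3218984 ]
 [280.79865129 210.94550187]]
```

View pics/v10.png

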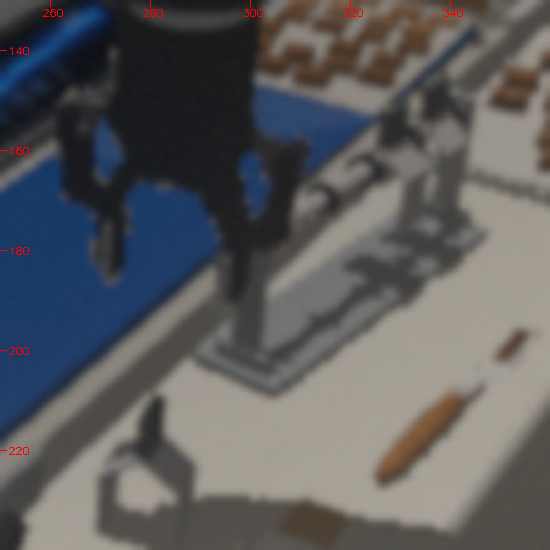

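Call:
drive_tool --steps '[60, 1, 3, -30, 0, 60, 0, 0, -30, 0, 60, 0, 0, -25, 0, 60, 0, 0, -11, 0, 60, 0, 0, 0, 0]'

```text
clock: 11.33
position: [0.4512, 0.0364, 0.0803]
tool_rot: [-1.571, 0.002, 0.139]
force: [-1.0, 0.4, -0.3]
grip_width: 0.0599
```

Call:
drive_tool --steps '[4, 0, 0, 0, 0, 4, 0, 0, 0, 0, 4, 0, 0, 0, 0, 4, 0, 0, 0, 0, 4, 0, 0, 0, 0]'

```text
clock: 11.75
position: [0.4521, 0.0375, 0.0823]
tool_rot: [-1.571, -0.002, 0.14]
force: [-1.8, -1.1, 12.6]
grip_width: 0.0094
```

Call:
drive_tool --steps '[4, 0, 0, 0, 0, 4, 0, 0, 0, 0, 4, 0, 0, 0, 0, 4, 0, 0, 20, 0, 4, 0, 0, 30, 0]'

```text
clock: 12.17
position: [0.4503, 0.0376, 0.1308]
tool_rot: [-1.57, 0.003, 0.141]
force: [1.1, -0.8, -1.1]
grip_width: 0.0094
```

Call:
drive_tool --steps '[4, 0, 0, 40, 0, 4, 0, 0, 30, 0, 4, 0, 0, 15, -5, 4, 0, 0, 0, -5, 4, 0, 0, 0, -4.6]'

```text
clock: 12.58
position: [0.4519, 0.0374, 0.2179]
tool_rot: [-1.571, -0.003, -0.12]
force: [0.0, -0.8, -2.0]
grip_width: 0.0092
```

Call:
drive_tool --steps '[4, 3, -34, 0, 0, 4, 3, -34, 0, 0, 4, 3, -34, 0, 0, 4, 3, -34, 0, 0, 4, 3, -34, 0, 0]'

```text
clock: 13.0
position: [0.4662, -0.1341, 0.2169]
tool_rot: [-1.571, -0.001, -0.114]
force: [1.3, 0.7, -0.8]
grip_width: 0.0094
```

Call:
drive_tool --steps '[4, 3, -34, 0, 0, 4, 4, -30, 0, 0, 4, 0, 0, 0, 0, 4, 0, 0, 0, 0, 4, 0, 0, 0, 0]'

```text
clock: 13.42
position: [0.4733, -0.1958, 0.2166]
tool_rot: [-1.57, -0.0, -0.114]
force: [-0.1, 0.2, -0.1]
grip_width: 0.0091
```

Call:
drive_tool --steps '[4, 0, 0, 0, 0, 4, 0, 0, 0, 0, 4, 0, 0, 0, 0, 4, 0, 0, 0, 0, 4, 0, 0, 0, 0]'

```text
clock: 13.83
position: [0.4734, -0.196, 0.2164]
tool_rot: [-1.571, -0.0, -0.114]
force: [0.0, -0.1, -0.2]
grip_width: 0.0092
```

Call:
drive_tool --steps '[4, 0, 0, -20, 0, 4, 0, 0, -30, 0, 4, 0, 0, -20, 0, 4, 0, 0, -9, 0, 4, 0, 0, 0, 0]'

```text
clock: 14.25
position: [0.4741, -0.1961, 0.1366]
tool_rot: [-1.57, -0.0, -0.114]
force: [-1.1, 0.8, -1.0]
grip_width: 0.0095
```

Call:
drive_tool --steps '[4, 0, 0, 0, 0, 30, 0, 0, 0, 0, 30, 0, 0, 0, 0, 30, 0, 0, 0, 0, 40, 0, 0, 0, 0]'

```text
clock: 14.67
position: [0.4734, -0.1964, 0.1376]
tool_rot: [-1.571, -0.0, -0.115]
force: [0.5, -0.7, -0.2]
grip_width: 0.0394
```

Call:
drive_tool --steps '[40, 0, 0, 20, 0, 40, 0, 0, 35, 0, 40, 0, 0, 35, 0, 40, 0, 20, 5, 0, 40, 0, 41, 0, 0]'

```text
clock: 15.08
position: [0.4741, -0.1387, 0.2345]
tool_rot: [-1.573, -0.004, -0.121]
force: [1.1, 0.3, -0.2]
grip_width: 0.0402
```

Call:
drive_tool --steps '[60, 0, 41, 0, 0, 60, 0, 41, 0, 0, 60, 0, 41, 0, 0, 60, 0, 20, 0, 0, 60, 0, 0, 0, 0]'

```text
clock: 15.5
position: [0.4733, 0.0124, 0.2328]
tool_rot: [-1.569, -0.001, -0.108]
force: [-0.4, 1.1, 0.1]
grip_width: 0.0598
```

```bash
python3 - <<'E'
from h import *
s=monitor.observe();print(s["clock"],s["position"],s["tool_rot"],s["force"],s["grip_width"])
snap("side","side6");snap("top","top6")
crop("top6",135,150,235,250,4,"a");crop("side6",140,215,300,335,4,"b")
crop("side6",280,125,350,215,4,"c")
a,b,c=[cv2.imread(f"pics/{k}.png") for k in "abc"]
# compose: a left top, b
crop("top6",165,150,235,250,4,"a");a=cv2.imread("pics/a.png")
m=np.zeros((580,800,3),np.uint8);b=cv2.resize(b,(512,384));
m[:400,:280]=a;m[:384,285:797]=b
c=cv2.resize(c,(140,180));m[400:580,0:140]=c
cv2.imwrite("pics/v11.png",m)
E
```

```text
15.5 [0.47329729 0.01241935 0.23280541] [-1.56935611e+00 -8.27720156e-04 -1.08456711e-01] [-0.41092603  1.10339147  0.07378797] 0.05984675602304507
```

View pics/v11.png

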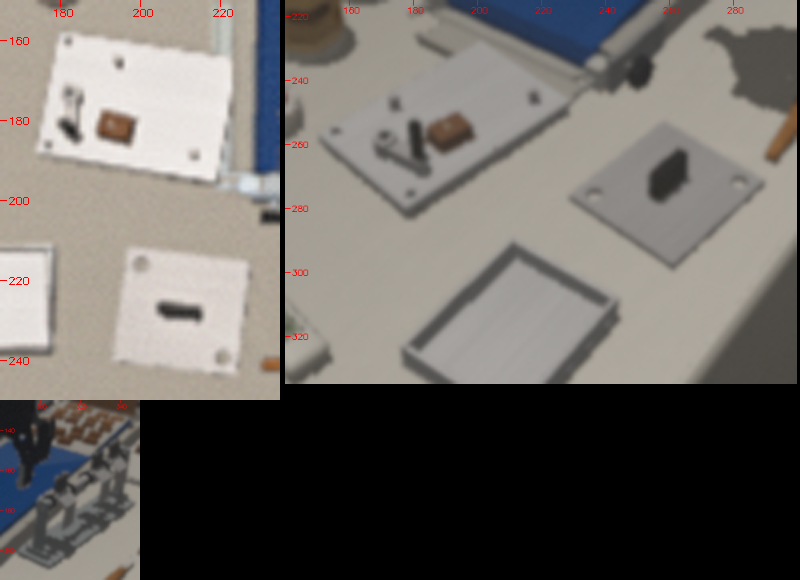

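Call:
drive_tool --steps '[62, 14, 32, 0, -1.5, 62, 14, 32, 0, 0, 62, 14, 32, 0, 0, 62, 14, 32, 0, 0, 62, 14, 32, 0, 0]'

```text
clock: 16.02
position: [0.5444, 0.1675, 0.2322]
tool_rot: [-1.572, -0.0, -0.143]
force: [1.1, -0.6, 0.2]
grip_width: 0.0624
```

Call:
drive_tool --steps '[62, 14, 32, 0, 0, 62, 14, 32, -20, 0, 62, 14, 32, -30, 0, 62, 0, 0, -35, 0, 62, 0, 0, -35, 0]'

```text
clock: 16.43
position: [0.5848, 0.261, 0.1135]
tool_rot: [-1.57, -0.0, -0.14]
force: [0.4, -0.0, -1.2]
grip_width: 0.0618
```

Call:
drive_tool --steps '[62, 0, 0, 0, 0, 62, 0, 0, 0, 0, 62, 0, 0, 0, 0, 62, 0, 0, 0, 0, 62, 0, 0, 0, 0]'

```text
clock: 16.85
position: [0.5851, 0.2605, 0.1174]
tool_rot: [-1.569, -0.003, -0.142]
force: [-0.5, 1.1, 0.2]
grip_width: 0.0621
```

```bash
python3 - <<'E'
from h import *
s=monitor.observe();print(s["clock"],s["position"],s["tool_rot"],s["force"],s["grip_width"])
snap("side","side7");crop("side7",150,190,250,290,6,"v12")
print(p("side7",[s["position"]]))
E
```

```text
16.85 [0.58514093 0.26049925 0.11741084] [-1.56937979 -0.00262591 -0.14155492] [-0.46867647  1.07439915  0.15509888] 0.06205704713734948
[[192.88377433 225.80913735]]
```

View pics/v12.png

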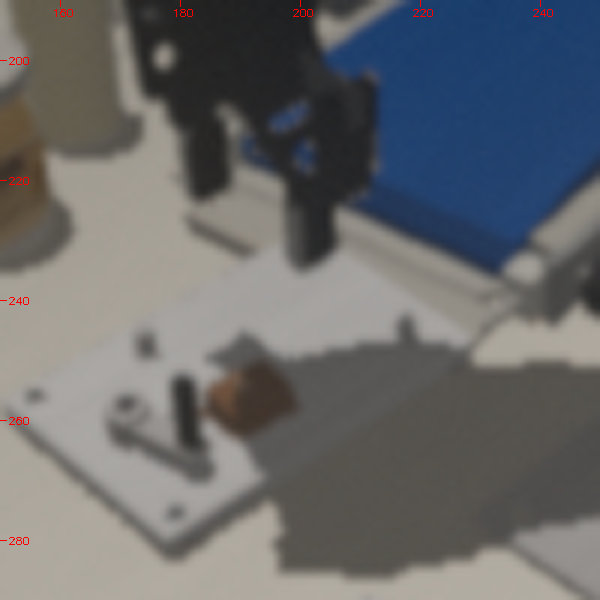

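Call:
drive_tool --steps '[62, 2, 9, -25, 0, 62, 0, 0, -30, 0, 62, 0, 0, -20, 0, 62, 0, 0, -11, 0, 62, 0, 0, 0, 0]'

```text
clock: 17.32
position: [0.5854, 0.2691, 0.0277]
tool_rot: [-1.572, 0.002, -0.141]
force: [-0.0, 0.3, 0.2]
grip_width: 0.0621
```

Call:
drive_tool --steps '[20, 0, 0, 0, 0, 20, 0, 0, 0, 0, 20, 0, 0, 0, 0, 20, 0, 0, 0, 0, 20, 0, 0, 0, 0]' --grip_force 20

```text
clock: 17.73
position: [0.587, 0.2699, 0.0309]
tool_rot: [-1.57, -0.002, -0.141]
force: [-0.5, -0.5, 7.5]
grip_width: 0.0284
```

Call:
drive_tool --steps '[20, 0, 0, 0, 0, 20, 0, 0, 0, 0, 20, 0, 0, 0, 0, 20, 0, 0, 0, 0, 20, 0, 0, 0, 0]'

```text
clock: 18.15
position: [0.5869, 0.2699, 0.0309]
tool_rot: [-1.57, -0.002, -0.141]
force: [-1.6, -0.5, 7.5]
grip_width: 0.0287
```

Call:
drive_tool --steps '[20, 0, 0, 10, 0, 20, 0, 0, 20, 0, 20, 0, 0, 20, 0, 20, 0, 0, 10, 0, 20, 0, 0, 0, 0]'

```text
clock: 18.57
position: [0.5874, 0.2702, 0.0924]
tool_rot: [-1.568, -0.004, -0.141]
force: [-0.2, 0.1, 0.3]
grip_width: 0.0282
```

```bash
python3 - <<'E'
from h import *
s=monitor.observe();print(s["clock"],s["position"],s["tool_rot"],s["force"],s["grip_width"])
snap("side","side8");crop("side8",150,190,250,290,6,"v13")
E
```

```text
18.5667 [0.58737102 0.27020097 0.09239729] [-1.56846411 -0.00358648 -0.14098815] [-0.15073262  0.09998547  0.29749444] 0.028178484716297098
```

View pics/v13.png

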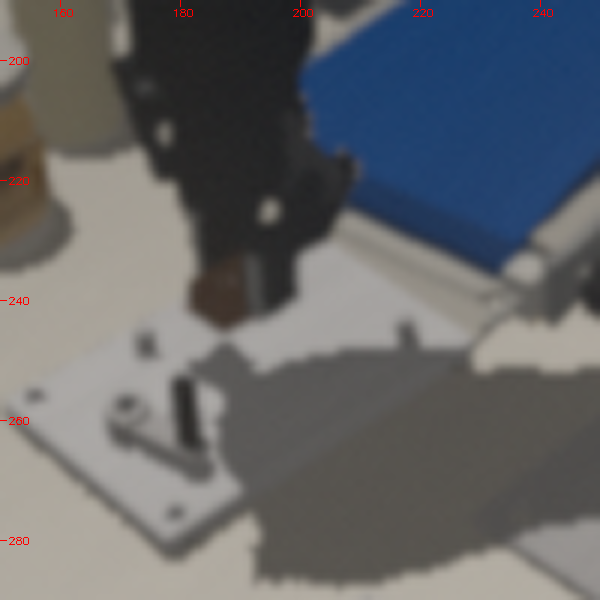

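Call:
drive_tool --steps '[20, 0, 0, 25, 0, 20, 0, 0, 15, 2, 20, -20, 14, 0, 4, 20, -38, 27, 0, 4, 20, -38, 27, 0, 0]'

```text
clock: 19.03
position: [0.4974, 0.3313, 0.1284]
tool_rot: [-1.571, 0.001, 0.036]
force: [-0.5, 2.2, -0.1]
grip_width: 0.0281
```

Call:
drive_tool --steps '[20, -38, 27, 0, 0, 20, -37, 28, 0, 0, 20, 0, 0, -20, 0, 20, 0, 0, -30, 0, 20, 0, 0, -25, 0]'

```text
clock: 19.45
position: [0.4302, 0.3813, 0.0526]
tool_rot: [-1.571, 0.0, 0.035]
force: [0.2, 0.1, -0.9]
grip_width: 0.0283
```

Call:
drive_tool --steps '[20, 0, 0, -15, 0, 20, 0, 0, -10, 0, 20, 0, 0, 0, 0, 20, 0, 0, 0, 0, 20, 0, 0, 0, 0]'

```text
clock: 19.87
position: [0.4313, 0.3815, 0.03]
tool_rot: [-1.57, -0.001, 0.034]
force: [-0.1, -0.2, 0.5]
grip_width: 0.0282
```

Call:
drive_tool --steps '[20, -14, 11, 0, 0, 20, 0, 0, -5, 0, 20, 0, 0, 0, 0, 42, 0, 0, 0, 0, 42, 0, 0, 0, 0]'

```text
clock: 20.28
position: [0.4176, 0.3919, 0.0246]
tool_rot: [-1.571, -0.001, 0.033]
force: [0.1, -0.0, -0.2]
grip_width: 0.0419
```

Call:
drive_tool --steps '[42, 0, 0, 0, 0, 42, 0, 0, 15, 0, 42, 0, 0, 30, 0, 42, 0, 0, 40, 0, 42, 0, 0, 40, 0]'

```text
clock: 20.7
position: [0.4166, 0.3915, 0.1503]
tool_rot: [-1.572, 0.001, 0.034]
force: [0.5, -0.3, 0.3]
grip_width: 0.0416
```

Call:
drive_tool --steps '[42, 40, 0, 20, 0, 42, 40, 0, 0, 0, 42, 40, 20, 0, 0, 42, 0, 20, 0, 0, 42, 0, 0, 0, 0]'

```text
clock: 21.12
position: [0.5324, 0.4332, 0.1675]
tool_rot: [-1.569, 0.001, 0.033]
force: [-2.0, 1.0, 0.4]
grip_width: 0.0419
```

```bash
python3 - <<'E'
from h import *
s=monitor.observe();print(s["clock"],s["position"],s["tool_rot"],s["force"],s["grip_width"])
snap("side","side9");snap("top","top9")
crop("top9",140,150,235,250,4,"a");crop("side9",150,215,300,335,4,"b")
a,b=[cv2.imread(f"pics/{k}.png") for k in "ab"]
b=cv2.resize(b,(415,332))
m=np.zeros((400,800,3),np.uint8);m[:400,:380]=a;m[:332,385:800]=b
cv2.imwrite("pics/v14.png",m)
E
```

```text
21.1167 [0.5324451  0.43317779 0.16745748] [-1.56860114e+00  5.02810808e-04  3.31883817e-02] [-2.04998383  1.00928509  0.44418695] 0.04191250152390801
```

View pics/v14.png

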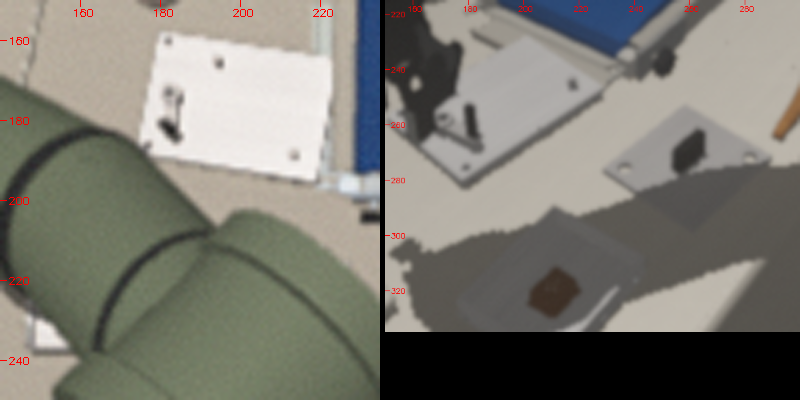

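```bash
cat > ef.py <<'E'
from h import *
from scipy.ndimage import map_coordinates
def X(q,pts): c,s=np.cos(q[2]),np.sin(q[2]);return np.c_[q[0]+c*pts[:,0]-s*pts[:,1],q[1]+s*pts[:,0]+c*pts[:,1],pts[:,2]+(q[3] if len(q)>3 else 0)]
def efit(name,corners,frames,q0,rng=3.,it=6,skip={}):
    C=np.array(corners,float);n=len(C);S=[]
    for i in range(n):
        t=np.linspace(.08,.92,30)[:,None];S.append(C[i]*(1-t)+C[(i+1)%n]*t)
    q=np.array(q0,float)
    G={f:cv2.GaussianBlur(cv2.cvtColor(cv2.imread(f"pics/{f}.png"),cv2.COLOR_BGR2GRAY).astype(float),(0,0),.8) for f in frames}
    for k in range(it):
        data=[]
        r=rng if k<3 else 2.
        for f in frames:
            for i in range(n):
                if i in skip.get(f,()):continue
                P=p(f,X(q,S[i]));d=P[-1]-P[0];nrm=np.array([-d[1],d[0]])/np.linalg.norm(d)
                o=np.arange(-r,r+.01,.1)
                L=P[:,None]+o[None,:,None]*nrm
                V=map_coordinates(G[f],[L[...,1],L[...,0]],order=1,mode="nearest")
                m=np.gradient(V.mean(0)); sg=np.sign(m[np.abs(m).argmax()])
                g=np.clip(np.gradient(V,axis=1)*sg,0,None)
                for j in range(len(P)):
                    if g[j].max()<.4: continue
                    kk=g[j].argmax();lo,hi=max(0,kk-8),kk+9
                    off=(o[lo:hi]*g[j][lo:hi]).sum()/g[j][lo:hi].sum(); data.append((f,i,S[i][j],P[j]+off*nrm,nrm))
        def res(q):
            out=[]
            for f in frames:
                D=[x for x in data if x[0]==f]
                if D: out.append(((p(f,X(q,np.array([x[2] for x in D])))-np.array([x[3] for x in D]))*np.array([x[4] for x in D])).sum(1))
            return np.concatenate(out)
        s=least_squares(res,q,loss="soft_l1",f_scale=.3);q=s.x
    rr=res(q);lab=[(x[0],x[1]) for f in frames for x in data if x[0]==f]
    print(name,frames,q.round(4),"deg",np.degrees(q[2]).round(2),"rms",np.sqrt((rr**2).mean()).round(2),{l:(round(float(np.mean([a for a,b in zip(rr,lab) if b==l])),2)) for l in dict.fromkeys(lab)})
    return q
JC=[(.062,.11,.015),(.062,-.07,.015),(-.062,-.07,.015),(-.062,.11,.015)]
CC=[(.055,.06,.006),(.055,-.06,.006),(-.055,-.06,.006),(-.055,.06,.006)]
E
python3 - <<'E'
from ef import *
for fr in (["top0","top6"],["side0","side6"],["top0","top6","side0","side6"]):
    efit("jig",JC,fr,[.6037,.2352,-.148]);efit("cov",CC,fr,[.4085,.2088,-.118])
E
```

```text
jig ['top0', 'top6'] [ 0.6057  0.236  -0.1599] deg -9.16 rms 0.4 {('top0', 0): -0.39, ('top0', 1): -0.36, ('top0', 2): -0.34, ('top0', 3): -0.34, ('top6', 0): -0.37, ('top6', 1): -0.34, ('top6', 2): -0.34, ('top6', 3): -0.36}
cov ['top0', 'top6'] [ 0.4102  0.2098 -0.116 ] deg -6.65 rms 0.24 {('top0', 0): -0.12, ('top0', 1): -0.08, ('top0', 2): -0.11, ('top0', 3): -0.05, ('top6', 0): -0.12, ('top6', 1): -0.03, ('top6', 2): -0.14, ('top6', 3): -0.01}
jig ['side0', 'side6'] [ 0.5955  0.243  -0.1493] deg -8.55 rms 0.95 {('side0', 0): 0.35, ('side0', 1): 1.45, ('side0', 2): 0.0, ('side0', 3): 0.36, ('side6', 0): 0.36, ('side6', 1): 1.45, ('side6', 2): 0.01, ('side6', 3): 0.36}
cov ['side0', 'side6'] [ 0.4079  0.2127 -0.1119] deg -6.41 rms 0.82 {('side0', 0): 0.91, ('side0', 1): 0.87, ('side0', 2): 0.33, ('side0', 3): 0.24, ('side6', 0): 0.93, ('side6', 1): 0.84, ('side6', 2): 0.33, ('side6', 3): 0.24}
jig ['top0', 'top6', 'side0', 'side6'] [ 0.6065  0.2368 -0.156 ] deg -8.94 rms 0.72 {('top0', 0): -0.55, ('top0', 1): -0.12, ('top0', 2): -0.24, ('top0', 3): -0.58, ('top6', 0): -0.55, ('top6', 1): -0.1, ('top6', 2): -0.22, ('top6', 3): -0.58, ('side0', 0): 0.36, ('side0', 1): 0.43, ('side0', 2): -0.08, ('side0', 3): 1.58, ('side6', 0): 0.45, ('side6', 1): 0.44, ('side6', 2): -0.07, ('side6', 3): 1.58}
cov ['top0', 'top6', 'side0', 'side6'] [ 0.4096  0.2104 -0.1145] deg -6.56 rms 0.63 {('top0', 0): 0.05, ('top0', 1): 0.06, ('top0', 2): -0.25, ('top0', 3): -0.15, ('top6', 0): 0.04, ('top6', 1): 0.1, ('top6', 2): -0.28, ('top6', 3): -0.15, ('side0', 0): 0.28, ('side0', 1): 0.37, ('side0', 2): 1.02, ('side0', 3): 0.91, ('side6', 0): 0.29, ('side6', 1): 0.39, ('side6', 2): 1.01, ('side6', 3): 0.91}
```

Call:
drive_tool --steps '[60, -17, -32, 0, -4.3, 60, -17, -32, 0, -4.3, 60, -17, -32, 0, 0, 60, -17, -32, 0, 0, 60, -17, -32, 0, 0]'

```text
clock: 21.63
position: [0.4453, 0.2683, 0.168]
tool_rot: [-1.572, -0.001, -0.117]
force: [0.5, 0.4, -0.2]
grip_width: 0.06
```

Call:
drive_tool --steps '[60, -17, -32, 0, 0, 60, -17, -30, 0, 0, 60, 0, 0, 0, 0, 60, 0, 0, 0, 0, 60, 0, 0, 0, 0]'

```text
clock: 22.05
position: [0.4129, 0.2087, 0.1683]
tool_rot: [-1.57, -0.001, -0.117]
force: [0.1, 0.8, -0.3]
grip_width: 0.0601
```

```bash
python3 - <<'E'
from ef import *
s=monitor.observe();print(s["clock"],s["position"],s["tool_rot"],s["force"],s["grip_width"])
snap("side","side10");snap("top","top10")
for f in ("side0","side6","side9","side10"):
    g=cv2.cvtColor(cv2.imread(f"pics/{f}.png"),cv2.COLOR_BGR2GRAY)[255:285,246:276];m=(g<70);ys,xs=np.nonzero(m);print(f,m.sum(),xs.mean()+246,ys.mean()+255)
efit("cov",CC,["side10"],[.4085,.21,-.115]); efit("jig",JC,["top10"],[.6057,.236,-.16])
E
```

```text
22.05 [0.41294747 0.20870393 0.16830229] [-1.57033223e+00 -1.16569243e-03 -1.16929973e-01] [ 0.11573136  0.80953424 -0.30486144] 0.060102548080035505
side0 111 259.2792792792793 269.7567567567568
side6 107 259.3551401869159 269.68224299065423
side9 98 259.3979591836735 269.7448979591837
side10 124 259.25 269.741935483871
cov ['side10'] [ 0.411   0.2121 -0.086 ] deg -4.93 rms 0.83 {('side10', 0): -0.04, ('side10', 1): 0.72, ('side10', 2): 0.92, ('side10', 3): 0.25}
jig ['top10'] [ 0.6051  0.2361 -0.1577] deg -9.04 rms 0.4 {('top10', 0): -0.21, ('top10', 1): -0.34, ('top10', 2): -0.27, ('top10', 3): -0.34}
```

Call:
drive_tool --steps '[60, -2.7, 1, -35, 0, 60, 0, 0, -40, 0, 60, 0, 0, -35, 0, 60, 0, 0, -22, 0, 60, 0, 0, -11, 0]'

```text
clock: 22.57
position: [0.4085, 0.2101, 0.0217]
tool_rot: [-1.573, 0.003, -0.115]
force: [-0.7, -0.6, 0.2]
grip_width: 0.0598
```

Call:
drive_tool --steps '[60, 0, 0, 0, 0, 6, 0, 0, 0, 0, 6, 0, 0, 0, 0, 6, 0, 0, 0, 0, 6, 0, 0, 0, 0]' --grip_force 80

```text
clock: 22.98
position: [0.4103, 0.21, 0.0257]
tool_rot: [-1.57, -0.001, -0.116]
force: [3.3, -2.1, 7.5]
grip_width: 0.0116
```

Call:
drive_tool --steps '[6, 0, 0, 0, 0, 6, 0, 0, 0, 0, 6, 0, 0, 0, 0, 6, 0, 0, 0, 0, 6, 0, 0, 0, 0]'

```text
clock: 23.4
position: [0.4104, 0.21, 0.0259]
tool_rot: [-1.57, -0.002, -0.116]
force: [-2.0, -0.9, 12.7]
grip_width: 0.0105
```

```bash
python3 - <<'E'
from ef import *
s=monitor.observe();print(s["clock"],s["position"],s["tool_rot"],s["force"],s["grip_width"])
snap("side","side11")
efit("cov",CC,["side11"],[.4085,.21,-.115]); efit("cov",CC,["side0"],[.4085,.21,-.115])
E
```

```text
23.4 [0.41036608 0.21003654 0.02586453] [-1.56985916 -0.00157526 -0.11647552] [-2.02445774 -0.90647104 12.67930053] 0.010461264112394317
cov ['side11'] [ 0.409   0.2127 -0.116 ] deg -6.65 rms 0.84 {('side11', 0): -0.02, ('side11', 1): 1.34, ('side11', 2): 0.04, ('side11', 3): 0.15}
cov ['side0'] [ 0.4079  0.2127 -0.111 ] deg -6.36 rms 0.82 {('side0', 0): 0.92, ('side0', 1): 0.88, ('side0', 2): 0.33, ('side0', 3): 0.25}
```

Call:
drive_tool --steps '[6, 0, 0, 10, 0, 6, 0, 0, 20, 0, 6, 0, 0, 30, 0, 6, 0, 0, 20, -2.5, 6, 0, 0, 10, 0]'

```text
clock: 23.87
position: [0.4105, 0.21, 0.1177]
tool_rot: [-1.569, -0.002, -0.162]
force: [1.1, -0.4, -2.9]
grip_width: 0.0106
```

Call:
drive_tool --steps '[6, 20, 3, 0, 0, 6, 28, 4, 0, 0, 6, 30, 4, 0, 0, 6, 30, 4, 0, 0, 6, 30, 4, 0, 0]'

```text
clock: 24.28
position: [0.5491, 0.2284, 0.1149]
tool_rot: [-1.571, 0.0, -0.159]
force: [0.3, 0.8, -3.0]
grip_width: 0.0106
```

Call:
drive_tool --steps '[6, 30, 4, 0, 0, 6, 20, 3, 0, 0, 6, 7, 0, 0, 0, 6, 0, 0, 0, 0, 6, 0, 0, 0, 0]'

```text
clock: 24.7
position: [0.6039, 0.2355, 0.1143]
tool_rot: [-1.571, 0.001, -0.159]
force: [-0.6, 0.5, -3.6]
grip_width: 0.01
```

Call:
drive_tool --steps '[6, 0, 0, 0, 0, 6, 0, 0, 0, 0, 6, 0, 0, 0, 0, 6, 0, 0, 0, 0, 6, 0, 0, 0, 0]'

```text
clock: 25.12
position: [0.6046, 0.2358, 0.1149]
tool_rot: [-1.571, -0.0, -0.16]
force: [0.5, -0.3, -3.5]
grip_width: 0.0101
```

```bash
python3 - <<'E'
from ef import *
s=monitor.observe();print(s["clock"],s["position"],s["tool_rot"],s["force"],s["grip_width"])
snap("side","side12");snap("top","top12")
efit("cov",CC,["side12"],[*s["position"][:2],s["tool_rot"][2],s["position"][2]-.0259])
E
```

```text
25.1167 [0.60459404 0.23580444 0.11492346] [-1.57083107e+00 -8.87861917e-05 -1.59587564e-01] [ 0.53500959 -0.27953429 -3.45121026] 0.01008274514375989
cov ['side12'] [ 0.575   0.2626 -0.1251  0.1179] deg -7.17 rms 0.72 {('side12', 0): -0.24, ('side12', 1): -0.01, ('side12', 2): -0.26, ('side12', 3): 0.12}
```

Call:
drive_tool --steps '[6, 1, 0, -10, 0, 6, 0, 0, -20, 0, 6, 0, 0, -15, 0, 6, 0, 0, -10, 0, 6, 0, 0, 0, 0]'

```text
clock: 25.63
position: [0.6045, 0.2353, 0.0569]
tool_rot: [-1.573, 0.003, -0.16]
force: [-0.0, 0.0, -2.8]
grip_width: 0.0102
```

Call:
drive_tool --steps '[6, 0, 0, 0, 0, 6, 0, 0, 0, 0, 6, 0, 0, 0, 0, 6, 0, 0, 0, 0, 6, 0, 0, 0, 0]'

```text
clock: 26.05
position: [0.606, 0.2359, 0.0604]
tool_rot: [-1.57, -0.001, -0.16]
force: [-0.5, -0.5, -3.3]
grip_width: 0.0103
```

```bash
python3 - <<'E'
from ef import *
s=monitor.observe();print(s["clock"],s["position"],s["tool_rot"],s["force"],s["grip_width"])
snap("side","side13")
z=s["position"][2]-.0259
C=[(a,b,c+z) for a,b,c in CC]
efit("cov13",C,["side13"],[*s["position"][:2],s["tool_rot"][2]])
efit("cov11",CC,["side11"],[.41,.21,-.116])
crop("side13",140,215,250,290,7,"v15")
E
```

```text
26.05 [0.60604173 0.23585739 0.06036974] [-1.57043452e+00 -7.20184537e-04 -1.59938651e-01] [-0.48927679 -0.47430833 -3.27732239] 0.010301121661046105
cov13 ['side13'] [ 0.6033  0.2343 -0.1913] deg -10.96 rms 0.58 {('side13', 0): 0.06, ('side13', 1): -0.4, ('side13', 2): -0.57, ('side13', 3): -0.18}
cov11 ['side11'] [ 0.409   0.2127 -0.1156] deg -6.63 rms 0.82 {('side11', 0): 0.01, ('side11', 1): 1.33, ('side11', 2): 0.04, ('side11', 3): 0.15}
```

View pics/v15.png

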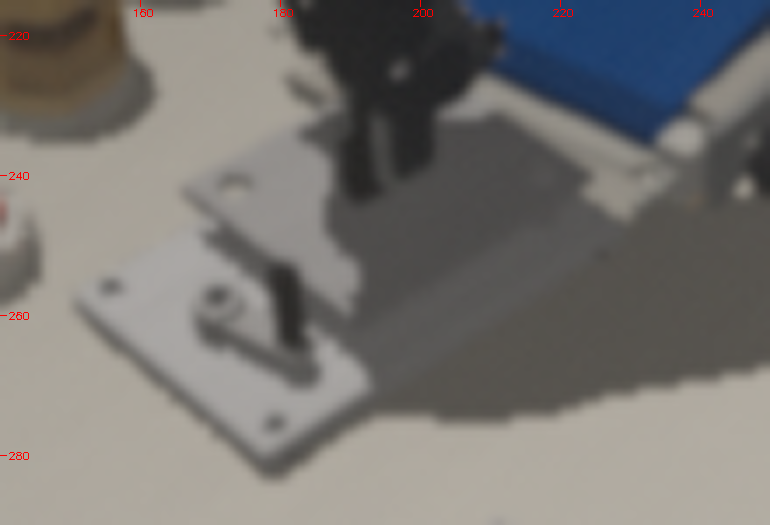

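Call:
drive_tool --steps '[6, 0, 0, -2, 0, 6, 0, 0, -2, 0, 6, 0, 0, -2, 0, 6, 0, 0, -2, 0, 6, 0, 0, 0, 0]'

```text
clock: 26.52
position: [0.6055, 0.2357, 0.0512]
tool_rot: [-1.571, 0.001, -0.16]
force: [0.2, 0.1, -3.1]
grip_width: 0.0102
```

```bash
python3 - <<'E'
from ef import *
s=monitor.observe();print(s["clock"],s["position"],s["tool_rot"],s["force"],s["moment"])
print(w("side13",[(173.3,241)],.0405), "tool-based hole", X([.606,.2359,-.16],np.array([[.04,.045,0]])))
print(w("side13",[(174.2,245.5)],.029),"pin pred", X([.6057,.236,-.16],np.array([[.04,.045,0]])))
E
```

```text
26.5167 [0.60552414 0.23568781 0.05121584] [-1.57116776e+00  6.09893482e-04 -1.59774708e-01] [ 0.20554151  0.09804898 -3.12749604] [-0.04834519 -0.02767435  0.0040265 ]
[[0.65451392 0.27151697 0.0405    ]] tool-based hole [[0.65265841 0.2739525  0.        ]]
[[0.64950285 0.2747102  0.029     ]] pin pred [[0.65235841 0.2740525  0.        ]]
```

Call:
drive_tool --steps '[6, 0, 0, -2, 0, 6, 0, 0, -2, 0, 6, 0, 0, -2, 0, 6, 0, 0, -2, 0, 6, 0, 0, 0, 0]'

```text
clock: 26.93
position: [0.6056, 0.2357, 0.0433]
tool_rot: [-1.571, 0.0, -0.16]
force: [0.5, 1.0, -2.9]
grip_width: 0.0106
```

Call:
drive_tool --steps '[6, 0, 0, -1, 0, 6, 0, 0, -1, 0, 6, 0, 0, 0, 0, 6, 0, 0, 0, 0, 6, 0, 0, 0, 0]'

```text
clock: 27.35
position: [0.6058, 0.2358, 0.0418]
tool_rot: [-1.571, -0.0, -0.16]
force: [0.1, 0.2, -2.9]
grip_width: 0.0108
```

Call:
drive_tool --steps '[6, 0, 0, -1, 0, 6, 0, 0, 0, 0, 30, 0, 0, 0, 0, 30, 0, 0, 0, 0, 30, 0, 0, 0, 0]'

```text
clock: 27.77
position: [0.6059, 0.2358, 0.0409]
tool_rot: [-1.571, -0.0, -0.16]
force: [0.3, 0.2, -0.3]
grip_width: 0.0299
```

Call:
drive_tool --steps '[36, 0, 0, 0, 0, 36, 0, 0, 15, 0, 36, 0, 0, 30, 0, 36, 0, 0, 35, 0, 36, 0, 0, 0, 0]' --grip_force 20

```text
clock: 28.18
position: [0.6082, 0.2373, 0.128]
tool_rot: [-1.566, -0.007, -0.16]
force: [1.2, -0.0, 0.8]
grip_width: 0.0361
```

```bash
python3 - <<'E'
from ef import *
s=monitor.observe();print(s["clock"],s["position"],s["tool_rot"],s["force"],s["grip_width"])
snap("side","side14");snap("top","top14")
C=[(a,b,c+.015) for a,b,c in CC]
for f in("side14","top14"): efit("cov",C,[f],[.6057,.236,-.16])
crop("side14",140,215,250,290,7,"v16")
a=-.16
for t in range(0,91,15):
    th=np.pi+np.radians(t);print(t,X([.6057,.236,a],np.array([[.036*np.cos(th),.083+.036*np.sin(th),.05]])).round(4))
E
```

```text
28.1833 [0.60818581 0.23728618 0.12798897] [-1.56624937 -0.00661412 -0.16006551] [ 1.23404233 -0.00571968  0.75423609] 0.03613710964764916
cov ['side14'] [ 0.5928  0.2396 -0.1648] deg -9.44 rms 1.06 {('side14', 0): -0.04, ('side14', 1): 0.57, ('side14', 3): 0.34}
cov ['top14'] [ 0.5534  0.2435 -1.0379] deg -59.47 rms 0.9 {('top14', 0): -0.65, ('top14', 1): 0.28, ('top14', 2): -0.17, ('top14', 3): -0.16}
0 [[0.5834 0.3237 0.05  ]]
15 [[0.5831 0.3143 0.05  ]]
30 [[0.5853 0.3051 0.05  ]]
45 [[0.5897 0.2969 0.05  ]]
60 [[0.5962 0.29   0.05  ]]
75 [[0.6042 0.2851 0.05  ]]
90 [[0.6132 0.2824 0.05  ]]
```

Call:
drive_tool --steps '[40, -7, 29, 0, 0, 40, -8, 30, 0, 0, 40, -7, 29, 0, 0, 40, 0, 0, 0, 0, 40, 0, 0, 0, 0]'

```text
clock: 28.7
position: [0.5824, 0.3255, 0.1202]
tool_rot: [-1.571, 0.001, -0.157]
force: [0.8, -0.7, -0.4]
grip_width: 0.04
```

Call:
drive_tool --steps '[40, 0, 0, 0, 0, 40, 0, 0, 0, 0, 40, 0, 0, 0, 0, 40, 0, 0, 0, 0, 40, 0, 0, 0, 0]'

```text
clock: 29.12
position: [0.5841, 0.3232, 0.1208]
tool_rot: [-1.571, -0.0, -0.161]
force: [-0.6, -0.7, -0.4]
grip_width: 0.0399
```

```bash
python3 - <<'E'
from ef import *
s=monitor.observe();print(s["clock"],s["position"],s["tool_rot"],s["force"],s["grip_width"])
C=[(a,b,c+.015) for a,b,c in CC]
snap("side","side15");efit("cov",C,["side15"],[.6057,.236,-.16],skip={"side15":[2]})
# post top dark centroid in side0/side14 -> world at z=.065
for f in ("side0","side6"):
    g=cv2.cvtColor(cv2.imread(f"pics/{f}.png"),cv2.COLOR_BGR2GRAY)[248:266,174:188];m=g<75;ys,xs=np.nonzero(m)
    px=(xs.mean()+174,ys.mean()+248);print(f,m.sum(),px,w(f,[px],.0475),p(f,[[.5834,.3237,.0475]]))
E
```

```text
29.1167 [0.5840613  0.32317082 0.12081019] [-1.57090769e+00 -5.64662763e-05 -1.60696166e-01] [-0.62395639 -0.73914891 -0.41826773] 0.03991736690048564
cov ['side15'] [0.6003 0.2193 0.1925] deg 11.03 rms 1.09 {('side15', 0): 0.01, ('side15', 1): -0.13, ('side15', 3): 0.29}
side0 48 (np.float64(181.72916666666666), np.float64(258.6458333333333)) [[0.58059186 0.31491841 0.0475    ]] [[178.50490853 260.1511477 ]]
side6 44 (np.float64(181.77272727272728), np.float64(258.77272727272725)) [[0.58017179 0.31519907 0.0475    ]] [[178.50490853 260.1511477 ]]
```

Call:
drive_tool --steps '[40, -1, -8.5, -20, 0, 40, 0, 0, -25, 0, 40, 0, 0, -15, 0, 40, 0, 0, -9, 0, 40, 0, 0, 0, 0]'

```text
clock: 29.58
position: [0.5819, 0.3151, 0.05]
tool_rot: [-1.572, 0.002, -0.159]
force: [-0.3, 0.1, -0.3]
grip_width: 0.0405
```

Call:
drive_tool --steps '[6, 0, 0, 0, 0, 6, 0, 0, 0, 0, 6, 0, 0, 0, 0, 6, 0, 0, 0, 0, 6, 0, 0, 0, 0]'

```text
clock: 30.0
position: [0.5822, 0.316, 0.053]
tool_rot: [-1.57, 0.0, -0.159]
force: [-7.5, 0.5, 4.4]
grip_width: 0.0112
```

Call:
drive_tool --steps '[6, 0, 0, 0, 0, 6, 0, 0, 0, 0, 6, 0, 0, 0, 0, 6, 0, 0, 0, 0, 6, 0, 0, 0, 0]'

```text
clock: 30.42
position: [0.5821, 0.316, 0.0529]
tool_rot: [-1.57, 0.001, -0.159]
force: [-7.2, 0.5, 4.5]
grip_width: 0.011
```

Call:
drive_tool --steps '[6, 0.5, -4.5, 0, 0, 6, 1.5, -4.5, 0, 0, 6, 2, -4, 0, 0, 6, 2.5, -4, 0, 0, 6, 0, 0, 0, 0]'

```text
clock: 30.83
position: [0.587, 0.2971, 0.0526]
tool_rot: [-1.574, 0.004, -0.16]
force: [-22.8, -10.1, 17.1]
grip_width: 0.0109
```

Call:
drive_tool --steps '[6, 3, -3.5, 0, 0, 6, 3.5, -3.5, 0, 0, 6, 4, -2.5, 0, 0, 6, 4, -2.5, 0, 0, 6, 0, 0, 0, 0]'

```text
clock: 31.25
position: [0.6037, 0.2846, 0.0522]
tool_rot: [-1.573, 0.001, -0.161]
force: [-5.7, -8.9, 0.7]
grip_width: 0.0108
```

Call:
drive_tool --steps '[6, 4.5, -1.5, 0, 0, 6, 4.5, -1, 0, 0, 6, 0, 0, 0, 0, 6, 0, 0, 0, 0, 6, 0, 0, 0, 0]'

```text
clock: 31.67
position: [0.6126, 0.2831, 0.0522]
tool_rot: [-1.572, 0.0, -0.16]
force: [-3.6, -3.9, -1.6]
grip_width: 0.0114
```

```bash
python3 - <<'E'
from ef import *
s=monitor.observe();print(s["clock"],s["position"],s["tool_rot"],s["force"],s["moment"],s["grip_width"])
c,sn=np.cos(-.16),np.sin(-.16);piv=np.array([.6057-sn*.083,.236+c*.083]);v=np.array(s["position"][:2])-piv
print(piv,np.hypot(*v),"angle value",(np.degrees(np.arctan2(v[1],v[0])+.16)-180)%360)
E
```

```text
31.6667 [0.61260194 0.28313517 0.0522337 ] [-1.57192165e+00  2.41102216e-04 -1.60086518e-01] [-3.55136562 -3.92918211 -1.64749442] [-0.89992606  0.65659763  0.05073763] 0.011381065393556137
[0.61892341 0.31793986] 0.03537411322688698 angle value 88.8730881855463
```

Call:
drive_tool --steps '[6, 2, 0, 0, 0, 6, 2, 0, 0, 0, 6, 0, 0, 0, 0, 6, 0, 0, 0, 0, 6, 0, 0, 0, 0]'

```text
clock: 32.08
position: [0.6133, 0.2831, 0.052]
tool_rot: [-1.575, 0.006, -0.159]
force: [-27.2, -11.3, 14.3]
grip_width: 0.0108
```

Call:
drive_tool --steps '[6, 0, 0, 0, 0, 24, 0, 0, 0, 0, 24, 0, 0, 0, 0, 24, 0, 0, 0, 0, 24, 0, 0, 0, 0]'

```text
clock: 32.5
position: [0.6173, 0.284, 0.0524]
tool_rot: [-1.57, -0.001, -0.16]
force: [-0.0, -1.3, 0.1]
grip_width: 0.0238
```

Call:
drive_tool --steps '[28, 0, 0, 0, 0, 28, 0, 0, 15, 0, 28, 0, 0, 30, 0, 28, 0, 0, 40, 0, 28, 0, 0, 40, 0]'

```text
clock: 32.92
position: [0.6163, 0.2837, 0.179]
tool_rot: [-1.571, 0.001, -0.159]
force: [1.5, -0.4, -0.6]
grip_width: 0.0281
```

Call:
drive_tool --steps '[40, -30, -30, 20, 0, 40, -30, -41, 0, 0, 40, -30, -41, 0, 0, 40, 0, -41, 0, 0, 40, 0, -41, 0, 0]'

```text
clock: 33.33
position: [0.5399, 0.1069, 0.1963]
tool_rot: [-1.571, -0.002, -0.158]
force: [2.2, -0.9, -1.1]
grip_width: 0.0402
```

Call:
drive_tool --steps '[40, 0, -20, 0, 0, 40, 0, 0, 0, 0, 40, 0, 0, 0, 0, 40, 0, 0, 0, 0, 40, 0, 0, 0, 0]'

```text
clock: 33.75
position: [0.5409, 0.0892, 0.195]
tool_rot: [-1.57, -0.0, -0.158]
force: [0.5, 0.9, 0.6]
grip_width: 0.0402
```

```bash
python3 - <<'E'
from ef import *
s=monitor.observe();print(s["clock"],s["position"],s["force"])
snap("side","side16");snap("top","top16")
C=[(a,b,c+.015) for a,b,c in CC]
for f in("side16","top16"): efit("cov",C,[f],[.6057,.236,-.16])
crop("top16",140,150,235,250,4,"a");crop("side16",145,210,265,310,4,"b");crop("side16",270,125,350,210,4,"c");crop("top16",290,190,390,235,4,"d")
a,b,c,d=[cv2.imread(f"pics/{k}.png") for k in "abcd"]
m=np.zeros((600,800,3),np.uint8);m[:400,:300]=a[:400,80:380];m[:400,305:785]=b
d=d[:180];m[405:405+d.shape[0],:400]=d;c=cv2.resize(c,(195,195));m[402:597,410:605]=c
m[402:597,610:800]=cv2.resize(cv2.imread("pics/side16.png")[280:350,165:260],(190,195))
cv2.imwrite("pics/v16.png",m)
E
```

```text
33.75 [0.54093875 0.08915503 0.19504538] [0.50629077 0.86300825 0.57803023]
cov ['side16'] [ 0.5839  0.2429 -0.1435] deg -8.22 rms 0.66 {('side16', 0): 0.41, ('side16', 1): -0.54, ('side16', 2): 0.14, ('side16', 3): -0.16}
cov ['top16'] [ 0.5993  0.2349 -0.1612] deg -9.24 rms 1.0 {('top16', 0): 1.63, ('top16', 1): -0.13, ('top16', 2): 0.21, ('top16', 3): -0.22}
```

View pics/v16.png

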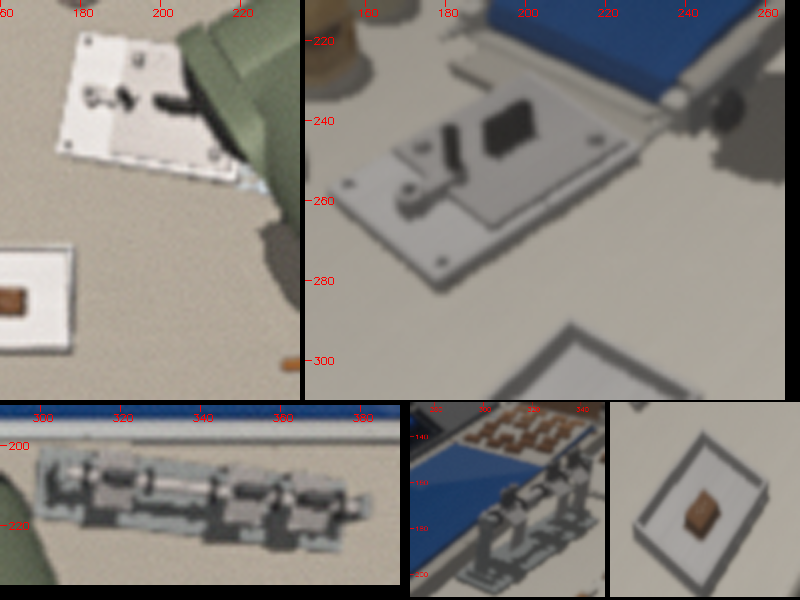

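```bash
python3 - <<'E'
from h import *
for f in ("side16",):
    g=cv2.cvtColor(cv2.imread(f"pics/{f}.png"),cv2.COLOR_BGR2GRAY)[238:256,176:187];m=g<75;ys,xs=np.nonzero(m);px=(xs.mean()+176,ys.mean()+238)
    print(px,w(f,[px],.0475))
workorder.job_done()
E
```

```text
(np.float64(181.2941176470588), np.float64(247.0)) [[0.61301626 0.28262431 0.0475    ]]
the job is handed in; nothing more can be done
```

I finished the praline jig task and handed the job in at about 34 s of robot time. No verdict is reported, so the results below rest on my own checks.

- **Praline:** only one praline was on the bed. I put it in the pan, and the last pictures show it lying near the middle, released.
- **Cover:** it went over both pins without resistance. I released it at about 15.0 mm above the table, which is flush on the bed, and both pins show through its holes.
- **Latch:** I turned it until it stopped against about 27 N. The post was then measured at (0.613, 0.283), within 1 mm of the fully closed point. I did not read the latch angle itself.
- **Lane guides:** only three guides were present. All three hang upright on the bar in bays 0, 2 and 3, each alone in its bay.
- **Other things:** I never touched the timer, brush, knife or thermometer on purpose, but did not measure them again at the end. The arm was clear of everything when I handed in.

**Check that disagreed:** the automatic edge fits of the seated cover were unreliable (6 to 22 mm off in x), most likely because they caught the bed's edge or the arm. For the seating I relied on the release height, the lack of contact force and the final picture.

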